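# Copy the panel tilt with a bevel gauge

### The arm

A 6-joint arm with a two-finger parallel gripper is mounted at the origin on the work surface. World frame = base frame: x ahead of the robot, y to its left, z up, the work surface at z = 0. Lengths are in m, angles in rad, forces in N, time in s.
With the tool pointing down it reaches from about 0.425 to 0.95 m from the base axis. Payload 3.5 kg.
Tool frame: the origin (TCP) lies at the very end of the fingers, on their centre line; the grasp point (between the pads) lies 19 mm behind it (ctrl.grip_point_offset is the distance from the TCP to the grasp point, in m); z points along the fingers, y is the line along which they close (so a half turn about z gives the same grasp; the last joint's range is limited). The gripper opens to 85 mm and grips with 20 to 120 N. Pads are 22 mm wide; open, the fingers measure 114 mm over their backs; the gripper's body (76 mm by 85 mm) begins 54 mm behind the grasp point. The pads swing forward as they close: fully open they stand 13 mm farther back than shut.
Start: joints at [-1.463, 0.286, 1.577, -0, 1.279, -0.15], TCP at [0.172, -0.653, 0.231] pointing down, gripper open.
Joint ranges: [-2.77, 2.77], [-0.9, 2.22], [0.21, 2.48], [-1.53, 4.67], [0.24, 2.81], [-2.84, 2.84]. Speed limits (rad/s): [2.79, 2.79, 3.14, 3.14, 3.14, 3.14].

### API

Orientations are given as a unit quaternion [x, y, z, w].
In Python, from plant import ctrl gives the robot as it stands. The module is installed in compiled form; this text tells all that it offers.
- The arm moves only by the shell command python3 -m pendant 'ROWS' [OPENING] [FORCE]. ROWS is JSON, a list of rows, each an object of numbers: "dx", "dy", "dz": the shift along the tool's x, y, z in cm; "twist": the turn about the tool's z in degrees. A call has 1 to 10 rows; each row is the pose to reach, as a shift and turn from the pose commanded when the call began, along the tool's axes at that moment; what a row does not reach only later rows make up. A row lasts 1/8 s, in which the tool goes at most 62.5 mm and 10.7 degrees, less where a joint would pass 70% of its speed; a pose out of reach is approached as far as the arm can. A call with a gripper value outside its range is refused whole. OPENING is the opening in per cent of the stroke, from 0 (shut) to 100 (fully open), set as the call begins (- or left out, the last holds). The fingers move at their own pace and stop on an object; FORCE is the grip in N (left out, the last holds). Time passes only in rows, so rows that repeat a pose let the fingers close. It gives the time, the measured TCP pose, the force, the opening and the grip force at its end, in the units of the state.
- ctrl.get_state(): the state, without advancing time (a new reading comes with each control period).
- ctrl.read_camera(name): name is "side" or "top"; returns a dict with "img" (384x512x3 uint8, red, green, blue), "depth" (384x512 float32, m along the optical axis (not along the pixel's ray), 0 where there is no reading), "camera_matrix" (3x3 intrinsics, pixels), "xyz" and "rotation" of the camera in the world. Camera axes: x right, y up, looking along -z (the intrinsics and any distortion apply to the point x, -y, -z); pixel columns grow to the right and rows downward; lengths in m; the calibration is good to about 2 mm. A picture is of the moment at which its call begins.
- ctrl.sign_off(): hands the job in; it is judged then, once.
The state is a dict: "time": time; "qpos": joint angles; "dq": joint speeds; "joint_efforts": joint torques, N m; "eef_pos": TCP position; "tcp_rot": TCP orientation; "contact_force": force on the tool from outside, world axes, zero at the start; "wrist_torque": the same for the moment, N m; "opening": opening from 0.0 (shut) to 1.0 (fully open); "finger_force": force on a finger pad.
Only numpy, scipy, OpenCV 4.12 (cv2) and the standard library are available. Lean on these libraries where they do the work, as an engineer would, in place of code of your own. Each camera call takes 0.05 s, during which the arm holds its last target. There are 200 camera calls.

### The job

Two panel-tilt brackets lie on the board: take the bevel gauge and push it snugly into the corner of the finished bracket (no bolt), stock along its base bar and blade flush on its leg, then press the lock button; carry the locked gauge into the same corner of the new bracket (with the bolt) and, with the stock along its base bar, bring its leg flush against the blade so that it copies the angle. Then thread all the spacer rings there are over the new bracket's bolt fully home, widest at the bottom and narrowest on top, and lay the gauge, still locked, flat on its rubber mat with its grip near the mat's middle. Leave the other things on the table where they are.

Things in the scene. Friction and masses are not known exactly. Their poses are not given: they have to be found in the camera images.
- bevel_grip (a point): The bevel gauge, loose, 0.37 kg: a dark wood stock 20 wide, 20 high, from 5 to 125 from the hub, with an upright grip block on it, a round hub (radius 10) at one end and a flat steel blade turning on the hub. This point is the centre of the graspable part of the grip block: the block is 30 along the stock, 20 across it and rises from 20 to 65 above the gauge's underside; the point lies 50 above the underside, 60 from the hub axis. x points from the hub along the stock, z up.
- bevel_hub (a point): Underside of the bevel's hub, on the blade's turning axis; same axes as the grip. The edges of stock and blade are both tangent to the hub circle, 10 from the axis, so in a corner both lie flush when the hub touches both faces.
- blade (a joint): Angle of the blade from the stock (rad), counter-clockwise from above; 0 would lie along the stock. It starts wider open than the finished corner. Unlocked it turns at about 0.05 N m and stays where it is left; locked it resists over 0.1 N m.
- blade_end (a point): Free end of the blade, middle of its thickness. Blade 20 wide, 6 thick, 2 to 8 above the underside of the gauge, 110 long from the hub axis; x points along the blade away from the hub.
- bevel_lock (a joint): Travel of the brass lock button on the hub (m): 0 up (free); pushed down about 0.004 to 0.006 it clamps the blade and stays down. Takes 8 N and more, about 13 N to be firmly home. The button stands on the hub axis, 18 in diameter, its top 36.5 above the underside of the gauge when up; push straight down.
- ref: The finished bracket, fixed on the fixed plywood board (350 x 400, 12 thick, level, it reaches 140 or more beyond the free ends of the base bars) (the one with a low domed nut, no bolt standing up). Origin on its pivot axis, on the board. Its base bar runs from the pivot along x: 130 long, 16 wide (face at y = +8), 20 high. Knuckle round the pivot: radius 15, 22 high; nut to 33 high. Its x axis is parallel to that of new; they may stand in either place.
- ref_leg (a joint): Angle of the finished bracket's leg from its base bar (rad), counter-clockwise from above (from x towards y). Clamped: it does not move.
- ref_leg_end (a point): End of the finished bracket's leg, at mid-height. Leg 16 wide, 1 to 19 above the board, reaching 110 from the pivot; x points along the leg away from the pivot; the face inside the corner is at y = -8.
- new: The new bracket, fixed on the board: same base bar, knuckle and axes as ref, but a 10 mm bolt stands up on its pivot.
- new_leg (a joint): Angle of the new bracket's leg from its base bar (rad), as for ref_leg. It starts folded in further than the finished one, turns against 0.02 N m and stays where it is left; so the gauge's hub, pushed in past the corner, would drive it too far open.
- new_leg_end (a point): End of the new bracket's leg, sizes and axes as for ref_leg_end.
- new_pivot (a point): Top of the new bracket's knuckle on the bolt's axis, 22 above the board: the seat of the lowest spacer. The bolt (10 in diameter, pointed) rises 47 above this point.
- mat: Fixed black rubber mat where the bevel gauge lives, 200 (x) x 190 (y) x 3, origin at the centre of its underside, on the table; its axes are the world's within its yaw.
- spacer52_mid (a point): Aluminium spacer ring 52 in outer diameter, 16 hole, 10 high, lying flat on the table; this point is its centre. May be absent.
- spacer44_mid (a point): Aluminium spacer ring 44 in outer diameter, 16 hole, 10 high, lying flat on the table; this point is its centre. May be absent.
- spacer36_mid (a point): Aluminium spacer ring 36 in outer diameter, 16 hole, 10 high, lying flat on the table; this point is its centre. May be absent.
- spacer28_mid (a point): Aluminium spacer ring 28 in outer diameter, 16 hole, 10 high, lying flat on the table; this point is its centre. May be absent.
- socket_c: White socket box, 86 x 86 x 38, beyond the board. Bystander. Origin at the middle of its underside.
- screwdriver: Yellow-handled screwdriver, 190 long, lying near the mat on the robot's side, origin at the middle of its length within 30. Bystander.
- isolator: Grey switch block 50 x 70 x 50 with a red rotary handle to 72 high, on the robot's side of the spacers. Bystander. Origin at the middle of its underside.
- hexnut: Plain steel hexagon nut, 30 across, 22 high, closed top, beside the spacers. Bystander, not a spacer. Origin at the middle of its underside.
- terminal: Black terminal strip, 60 x 22 x 20, beyond the mat. Bystander. Origin at the middle of its underside.

How it is judged:
On the way, in this order (a step that is already met when the one before it is completed fails the run):
1. the bevel gauge lies in the finished bracket's corner, stock flush on the base bar and blade flush on the leg (angle between the x axis of bevel_hub and the x axis of ref, either way round below 0.05 rad and angle between the x axis of blade_end and the x axis of ref_leg_end, either way round below 0.05 rad and y of bevel_hub in the frame of ref between 0.01 and 0.0215 m and y of bevel_hub in the frame of ref_leg_end between -0.0215 and -0.01 m and horizontal distance between bevel_hub and ref below 0.055 m and z of bevel_hub in the frame of ref below 0.006 m), for 0.2 s.
2. there, the lock button is pressed (all of step 1 and value of joint bevel_lock above 0.0035 m), for 0.2 s.
3. the locked gauge lies in the new bracket's corner, stock flush on its base bar and its leg flush on the blade (angle between the x axis of bevel_hub and the x axis of new, either way round below 0.05 rad and angle between the x axis of blade_end and the x axis of new_leg_end, either way round below 0.05 rad and y of bevel_hub in the frame of new between 0.01 and 0.0215 m and y of bevel_hub in the frame of new_leg_end between -0.0215 and -0.01 m and horizontal distance between bevel_hub and new below 0.055 m and z of bevel_hub in the frame of new below 0.006 m and value of joint bevel_lock above 0.0035 m and angle between the x axis of new_leg_end and the x axis of ref_leg_end, either way round below 0.06 rad), for 0.2 s.
4. all spacers are home on the bolt, widest at the bottom (horizontal distance between each of spacer52_mid, spacer44_mid, spacer36_mid, spacer28_mid and new_pivot below 0.005 m and z of spacer52_mid in the frame of new_pivot between 0 and 0.008 m and angle between each of spacer52_mid, spacer44_mid, spacer36_mid, spacer28_mid's own z axis and vertical below 0.1 rad and z of each of spacer44_mid, spacer36_mid, spacer28_mid in the frame of spacer52_mid above 0.006 m and z of spacer44_mid in the frame of new_pivot between 0 and 0.018 m and z of each of spacer36_mid, spacer28_mid in the frame of spacer44_mid above 0.006 m and z of spacer36_mid in the frame of new_pivot between 0 and 0.028 m and z of spacer28_mid in the frame of spacer36_mid above 0.006 m and z of spacer28_mid in the frame of new_pivot between 0 and 0.038 m), for 0.2 s.
At the end, for the whole second after the job is handed in: New leg at the finished leg's angle within 0.06 rad; gauge locked, flat on the mat, grip within 60 mm of its centre in x and y; all spacers present flat and home on the bolt (5 mm of its axis, 3 mm of height), widest at the bottom to narrowest on top (all of step 4 and angle between the x axis of new_leg_end and the x axis of ref_leg_end, either way round below 0.06 rad and value of joint bevel_lock above 0.0035 m and x of bevel_grip in the frame of mat between -0.06 and 0.06 m and y of bevel_grip in the frame of mat between -0.06 and 0.06 m and angle between bevel_grip's own z axis and vertical below 0.08 rad and height (world z) of bevel_hub below 0.01 m); the robot touches nothing.
It fails at once if a bystander was pushed more than 30 mm (distance of any of socket_c, screwdriver, isolator, hexnut, terminal from where it was at the start of the episode above 0.03 m).
Of spacer52, spacer44, spacer36, spacer28 only 2 to 4 are there at a start; the rules pass over those that are not, and their reading is None.
At some moment in a run one of spacer52, spacer44, spacer36, spacer28 may be knocked a few centimetres aside while the robot is not near it.
Once in a run the grip may slacken for a moment while it holds something.
It also fails if it takes over 210 s, if anything falls off the work surface, if the arm or the gripper's body presses on something with over 40 N, if the wrist force passes 120 N, or if a joint passes its speed limit or range.

## Working session

There is one attempt and no reset: what is moved stays moved. The work goes in short steps, Python scripts to look and compute and a shell command to move; the robot and the scene stay as the last step left them, time stands still between calls to the robot, and variables do not carry over. Pictures are saved under pics/ and viewed, at most 16 in all, crops included, and the job is handed in when it is done.

```bash
mkdir -p pics; cat > h.py <<'E'
import numpy as np, cv2
from plant import ctrl
from scipy.spatial.transform import Rotation as R
def cam(n):
    c=ctrl.read_camera(n); c['R']=np.array(c['rotation']); 
    if c['R'].shape!=(3,3): c['R']=R.from_quat(c['R'].ravel()).as_matrix()
    return c
def pt(c,u,v,z=None):
    K=np.array(c['camera_matrix']); 
    d=np.array([(u-K[0,2])/K[0,0],-(v-K[1,2])/K[1,1],-1.])
    w=c['R']@d; o=np.array(c['xyz'])
    s=(z-o[2])/w[2] if z is not None else c['depth'][int(v),int(u)]
    return o+s*w
def cloud(c):
    K=np.array(c['camera_matrix']); H,W=c['depth'].shape
    u,v=np.meshgrid(np.arange(W),np.arange(H)); D=c['depth']
    p=np.stack([(u-K[0,2])/K[0,0],-(v-K[1,2])/K[1,1],-np.ones_like(D)],-1)*D[...,None]
    return p@c['R'].T+np.array(c['xyz'])
def save(c,n,box=None,f=1.5):
    im=c['img'][...,::-1]
    if box: im=im[box[1]:box[3],box[0]:box[2]]
    cv2.imwrite('pics/'+n,cv2.resize(im,None,fx=f,fy=f,interpolation=cv2.INTER_CUBIC))
E
python3 - <<'E'
from h import *
for n in('top','side'):
    c=cam(n); save(c,n+'1.png'); print(n,c['xyz'],c['R'].round(3).tolist(),c['camera_matrix'])
    np.savez(n+'1.npz',**c)
print(ctrl.get_state(), ctrl.grip_point_offset)
E
```

```text
top [0.40275823 0.0247891  1.23946789] [[0.03, 0.989, -0.143], [-0.999, 0.028, -0.016], [-0.011, 0.143, 0.99]] [[438.63629973   0.         254.72284311]
 [  0.         438.63629973 192.25870919]
 [  0.           0.           1.        ]]
side [-0.11005655  0.72295597  0.84047922] [[-0.714, 0.448, -0.537], [-0.7, -0.438, 0.565], [0.018, 0.779, 0.626]] [[392.69664516   0.         259.66301163]
 [  0.         392.69664516 193.10814971]
 [  0.           0.           1.        ]]
{'time': 0.1, 'qpos': array([-1.46301667e+00,  2.87114596e-01,  1.57803597e+00, -1.94477990e-05,
        1.27860903e+00, -1.50008662e-01]), 'dq': array([ 9.35823272e-04, -2.58421493e-05, -2.94479509e-03,  3.05155396e-04,
        1.92760527e-03, -1.01858992e-04]), 'joint_efforts': array([ 7.16155319e-04, -4.07296121e+01, -2.93699062e+01, -1.22072965e-04,
        3.41004852e-03, -1.91372507e-06]), 'eef_pos': array([ 0.17203953, -0.65208865,  0.23005758]), 'tcp_rot': array([ 9.91703699e-01,  1.28540265e-01,  1.35685981e-05, -1.08342570e-03]), 'contact_force': array([-0.77682034,  0.85303591, -0.31541365]), 'wrist_torque': array([-0.04527682,  0.03550589,  0.0133609 ]), 'finger_force': 0.0, 'opening': 1.0080653145530383} 0.0187
```

View pics/top1.png

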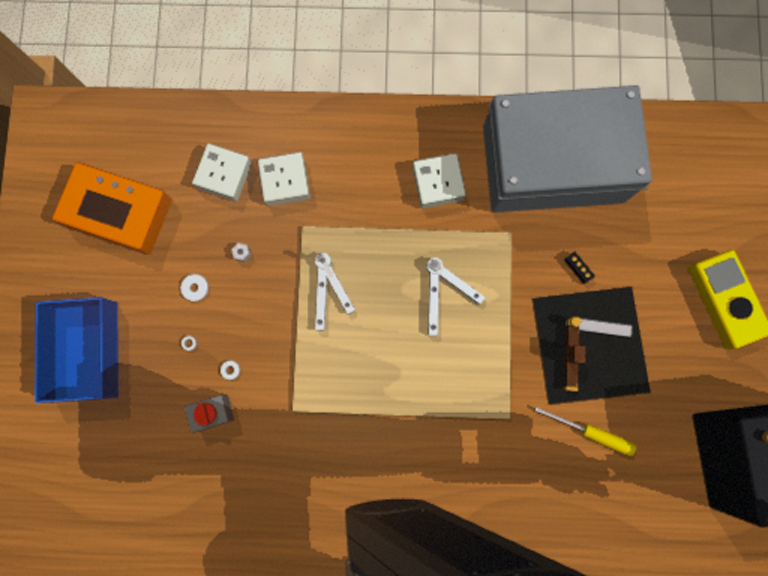

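View pics/side1.png

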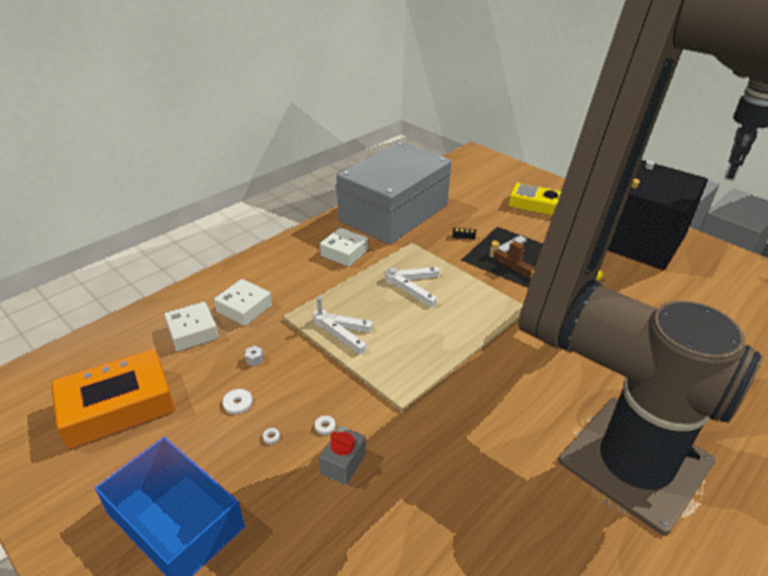

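```bash
python3 - <<'E'
from h import *
c=dict(np.load('top1.npz'))
a=c['img'][...,::-1]
im=np.hstack([cv2.resize(a[160:230,200:330],None,fx=4,fy=4,interpolation=cv2.INTER_CUBIC)])
b=cv2.resize(a[200:270,350:435],None,fx=4,fy=4,interpolation=cv2.INTER_CUBIC)
d=cv2.resize(a[155:260,115:175],None,fx=2.6667,fy=2.6667,interpolation=cv2.INTER_CUBIC)[:280]
im2=np.zeros((570,540,3),np.uint8); im2[:280,:520]=im; im2[285:565,:340]=b; im2[285:565,345:505]=d
cv2.imwrite('pics/crop1.png',im2)
P=cloud(c); 
print('board',[P[v,u].round(4) for u,v in((240,240),(310,180),(320,260))],'table',P[280,100].round(4),P[150,60].round(4))
E
```

```text
board [array([0.4447, 0.0811, 0.0119]), array([ 0.6193, -0.1113,  0.0137]), array([ 0.3963, -0.1417,  0.0127])] table [0.3228 0.4673 0.0012] [0.6768 0.5873 0.0574]
```

View pics/crop1.png

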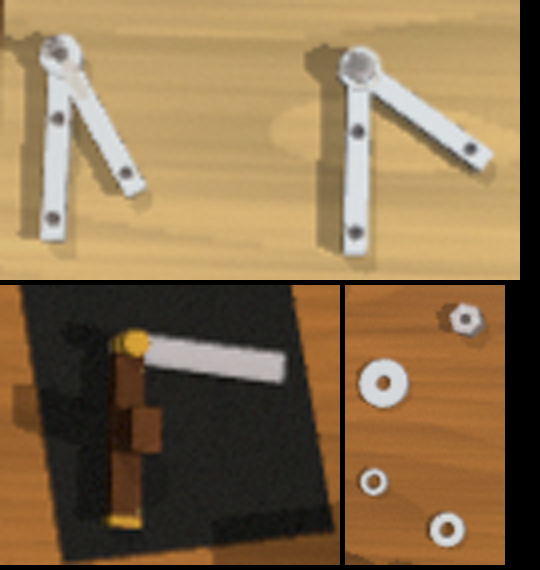

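```bash
cat >> h.py <<'E'
def bar(c,p,q,z,r0=.03,r1=.1,w=.012,thr=140,sat=50):
    "fit centre line of white bar from p towards q (xy) at height z; returns point near p end and angle"
    K=np.array(c['camera_matrix']); g=c['img'].astype(int)
    H,W=g.shape[:2]; u,v=np.meshgrid(np.arange(W),np.arange(H))
    d=np.stack([(u-K[0,2])/K[0,0],-(v-K[1,2])/K[1,1],-np.ones((H,W))],-1)@c['R'].T
    o=np.array(c['xyz']); X=(o+d*((z-o[2])/d[...,2])[...,None])[...,:2]
    m=(g.min(-1)>thr)&(g.max(-1)-g.min(-1)<sat)
    p=np.array(p[:2]);q=np.array(q[:2])
    for _ in range(4):
        t=(q-p)/np.linalg.norm(q-p); n=np.array([-t[1],t[0]])
        a=(X-p)@t; b=(X-p)@n
        k=m&(a>r0)&(a<r1)&(abs(b)<w)
        s,i=np.polyfit(a[k],b[k],1)
        p,q=p+i*n,p+i*n+t*.1+(s*.1)*n
    return p,np.arctan2(*(q-p)[::-1]),k.sum()
E
python3 - <<'E'
from h import *
c=dict(np.load('top1.npz'))
f=lambda n,u,v,z:(print(n,pt(c,u,v,z).round(4)),pt(c,u,v,z))[1]
npv=f('newknuckle',215.2,173.2,.036); nb=f('newbase',213.2,220,.032); nl=f('newleg',234.2,207,.031)
rp=f('refknuckle',289.8,176.8,.045); rb=f('refbase',288.7,223.2,.032); rl=f('refleg',321,200.2,.031)
for n,a,b,z in(('nb',npv,nb,.032),('nl',npv,nl,.031),('rb',rp,rb,.032),('rl',rp,rl,.031)):
    p,an,k=bar(c,a,b,z); print(n,p.round(4),np.degrees(an).round(2),k)
h=f('hub',383.5,214.7,.0395); s=f('stockend',381.25,260,.023); f('grip',386.5,236.2,.068); e=f('blade',421.2,220.5,.011)
print(bar(c,h,e,.011,.03,.1,thr=110))
print('stock ang',np.degrees(np.arctan2(*(s-h)[1::-1])))
f('52',129.25,191.75,.01);f('28',125.5,228.9,.01);f('36',153.25,246.5,.01);f('nut',115+(465-345)/2.667,155+(319-285)/2.667,.022)
for u,v in((355,199),(421,192),(433,262),(366,268)): f('mat',u,v,.003)
E
```

```text
newknuckle [0.6273 0.1557 0.036 ]
newbase [0.4967 0.156  0.032 ]
newleg [0.5345 0.0994 0.031 ]
refknuckle [ 0.6212 -0.052   0.045 ]
refbase [ 0.4939 -0.0523  0.032 ]
refleg [ 0.5603 -0.1405  0.031 ]
nb [0.6273 0.1568] 179.9 145
nl [0.6263 0.1572] -148.25 144
rb [ 0.6212 -0.0543] 177.76 142
rl [ 0.6232 -0.0534] -125.17 143
hub [ 0.5241 -0.3103  0.0395]
stockend [ 0.4014 -0.3073  0.023 ]
grip [ 0.4642 -0.3096  0.068 ]
blade [ 0.5138 -0.4229  0.011 ]
(array([ 0.52616074, -0.31048049]), np.float64(-1.6871674554661171), np.int64(183))
stock ang 178.5950891447807
52 [0.5718 0.4007 0.01  ]
28 [0.4662 0.4037 0.01  ]
36 [0.4196 0.3225 0.01  ]
nut [0.6412 0.3145 0.022 ]
mat [ 0.5701 -0.2405  0.003 ]
mat [ 0.5955 -0.4272  0.003 ]
mat [ 0.4001 -0.4556  0.003 ]
mat [ 0.3781 -0.2704  0.003 ]
```

```bash
cat > go.py <<'E'
import sys
from h import *
def go(x,y,z,ang):
    s=ctrl.get_state(); r=R.from_quat(s['tcp_rot']).as_matrix()
    d=r.T@(np.array([x,y,z])-s['eef_pos'])*100
    a=np.degrees(np.arctan2(r[1,0],r[0,0]))
    print('t%.1f'%s['time'],s['eef_pos'].round(4),'ang %.2f'%a,'F',s['contact_force'].round(1),'op %.3f'%s['opening'],'->d',d.round(2),'twist %.1f'%((a-ang+180)%360-180))
if __name__=='__main__': go(*map(float,sys.argv[1:5]))
E
python3 go.py .464 -.309 .12 -1.4
```

```text
t0.1 [ 0.172  -0.6521  0.2301] ang 14.77 F [-0.8  0.9 -0.3] op 1.008 ->d [ 36.97 -25.71  11.07] twist 16.2
```

```bash
python3 -m pendant '[{"dx":4,"dy":-3,"dz":1,"twist":2},{"dx":9,"dy":-6,"dz":2,"twist":5},{"dx":14,"dy":-10,"dz":4,"twist":8},{"dx":19,"dy":-13,"dz":5,"twist":11},{"dx":24,"dy":-17,"dz":7,"twist":14},{"dx":29,"dy":-20,"dz":8,"twist":16.2},{"dx":33,"dy":-23,"dz":9.5,"twist":16.2},{"dx":37,"dy":-25.7,"dz":11,"twist":16.2},{"dx":37,"dy":-25.7,"dz":11,"twist":16.2},{"dx":37,"dy":-25.7,"dz":11,"twist":16.2}]' 100 60; python3 go.py .464 -.309 .034 -1.4
python3 - <<'E'
from h import *
c=cam('side'); save(c,'s2.png',(250,100,450,250),4)
E
```

```text
time: 1.35
eef_pos: [0.4642, -0.31, 0.1212]
tcp_rot: [1.0, -0.012, -0.0, 0.0]
contact_force: [-0.1, 0.1, 0.2]
opening: 1.002
finger_force: 0.0
t1.4 [ 0.4642 -0.31    0.1212] ang -1.40 F [-0.1  0.1  0.2] op 1.002 ->d [-0.02 -0.1   8.72] twist 0.0
```

View pics/s2.png

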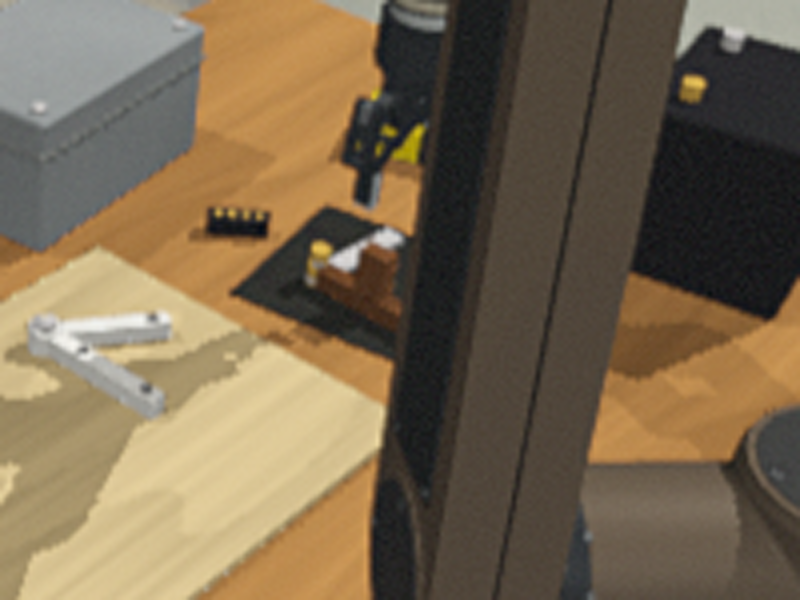

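The side crop shows the gripper above the gauge's grip (grip top at about 378,250; hub button at about 320,250), with clear space round it. I go down and grasp.

```bash
python3 -m pendant '[{"dy":-0.1,"dz":4},{"dy":-0.1,"dz":7.5},{"dy":-0.1,"dz":8.7},{"dy":-0.1,"dz":8.7}]' && python3 -m pendant '[{},{},{},{},{},{},{}]' 0 70;  python3 -m pendant '[{"dz":-3},{"dz":-7},{"dz":-7},{"dz":-7}]'; python3 go.py .50 -.09 .13 -1.2
python3 - <<'E'
from h import *
c=cam('side'); save(c,'s3.png',(300,90,420,190),5)
E
```

```text
t1.4 [ 0.4641 -0.3106  0.1216] ang -1.46 F [ 0.  -0.7 -0.6] op 0.997 ->d [  3.02 -22.15  -0.85] twist -0.3$[0]: bad value
$[0]: bad value
```

View pics/s3.png

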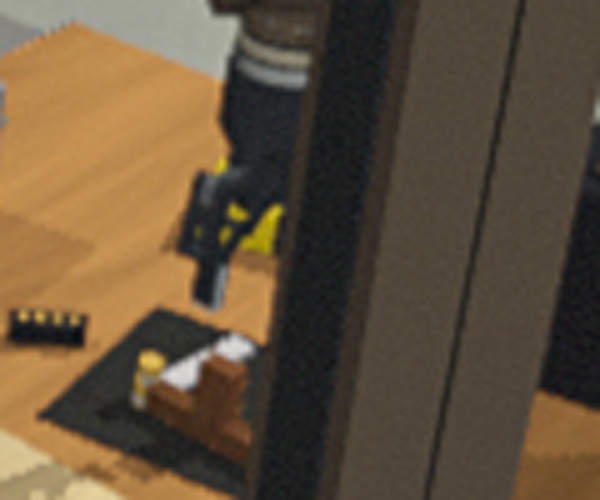

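The moves were refused because each row needs all four keys, and the crop shows the gripper still above the gauge.

```bash
python3 -m pendant '[{"dx":0,"dy":-0.1,"dz":4,"twist":0},{"dx":0,"dy":-0.1,"dz":7.5,"twist":0},{"dx":0,"dy":-0.1,"dz":8.7,"twist":0},{"dx":0,"dy":-0.1,"dz":8.7,"twist":0}]' && python3 -m pendant '[{"dx":0,"dy":0,"dz":0,"twist":0},{"dx":0,"dy":0,"dz":0,"twist":0},{"dx":0,"dy":0,"dz":0,"twist":0},{"dx":0,"dy":0,"dz":0,"twist":0},{"dx":0,"dy":0,"dz":0,"twist":0},{"dx":0,"dy":0,"dz":0,"twist":0}]' 0 70 &&  python3 -m pendant '[{"dx":0,"dy":0,"dz":-3,"twist":0},{"dx":0,"dy":0,"dz":-8,"twist":0},{"dx":0,"dy":0,"dz":-8,"twist":0},{"dx":0,"dy":0,"dz":-8,"twist":0}]'; python3 go.py .47 -.09 .115 -1.2
```

```text
time: 1.95
eef_pos: [0.4639, -0.3094, 0.0342]
tcp_rot: [1.0, -0.013, -0.0, -0.0]
contact_force: [-0.4, 0.1, 0.8]
opening: 1.001
finger_force: 0.0
time: 2.7
eef_pos: [0.4648, -0.3089, 0.0351]
tcp_rot: [1.0, -0.013, 0.0, -0.0]
contact_force: [0.5, 3.0, 5.9]
opening: 0.228
finger_force: 69.4
time: 3.2
eef_pos: [0.4632, -0.3077, 0.1123]
tcp_rot: [1.0, -0.012, -0.001, -0.001]
contact_force: [-0.2, 1.0, -3.7]
opening: 0.226
finger_force: 69.0
t3.2 [ 0.4632 -0.3077  0.1123] ang -1.42 F [-0.2  1.  -3.7] op 0.226 ->d [  0.14 -21.78  -0.22] twist -0.2
```

```bash
python3 -m pendant '[{"dx":0.1,"dy":-3,"dz":0,"twist":0},{"dx":0.2,"dy":-8,"dz":0,"twist":0},{"dx":0.3,"dy":-13,"dz":0,"twist":0},{"dx":0.3,"dy":-18,"dz":0,"twist":0},{"dx":0.3,"dy":-21,"dz":0,"twist":0},{"dx":0.3,"dy":-22.5,"dz":0,"twist":0},{"dx":0.3,"dy":-22.5,"dz":1,"twist":0},{"dx":0.3,"dy":-22.5,"dz":3,"twist":0},{"dx":0.3,"dy":-22.5,"dz":4,"twist":0},{"dx":0.3,"dy":-22.5,"dz":4,"twist":0}]'; python3 go.py .466 -.083 .044 -1.2
python3 - <<'E'
from h import *
c=cam('side');d=cam('top'); a=c['img'][100:250,230:360,::-1]; b=d['img'][140:290,240:390,::-1]
cv2.imwrite('pics/a4.png',cv2.resize(np.hstack([a,b]),None,fx=2.8,fy=2.8,interpolation=cv2.INTER_CUBIC))
E
```

```text
time: 4.45
eef_pos: [0.472, -0.0844, 0.0728]
tcp_rot: [1.0, -0.013, -0.002, -0.0]
contact_force: [0.7, -0.1, -3.7]
opening: 0.221
finger_force: 69.4
t4.5 [ 0.472  -0.0844  0.0728] ang -1.50 F [ 0.7 -0.1 -3.7] op 0.221 ->d [-0.6  -0.13  2.89] twist -0.3
```

View pics/a4.png

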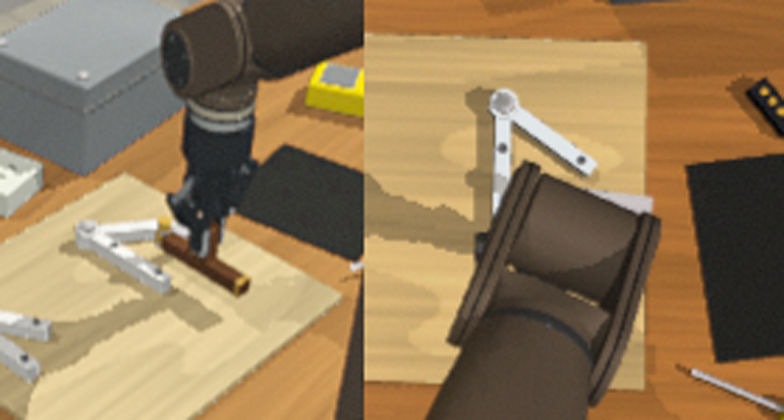

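The picture shows the gauge held level over the board. The blade tip (right, 650,200) is clear of the ref leg, and the stock lies beside the base bar. Now down to the board.

```bash
python3 -m pendant '[{"dx":0,"dy":0,"dz":1.5,"twist":0},{"dx":0,"dy":0,"dz":2.5,"twist":0},{"dx":0,"dy":0,"dz":2.8,"twist":0},{"dx":0,"dy":0,"dz":2.8,"twist":0}]'; python3 -m pendant '[{"dx":0,"dy":0,"dz":0.1,"twist":0},{"dx":0,"dy":0,"dz":0.1,"twist":0}]'; python3 go.py .466 -.0715 .044 -1.2
```

```text
time: 5.05
eef_pos: [0.4728, -0.0838, 0.0459]
tcp_rot: [1.0, -0.012, -0.0, -0.0]
contact_force: [0.3, -0.8, -3.4]
opening: 0.226
finger_force: 69.5
time: 5.3
eef_pos: [0.4732, -0.084, 0.0456]
tcp_rot: [1.0, -0.012, 0.0, 0.0]
contact_force: [0.6, -1.0, -3.9]
opening: 0.226
finger_force: 69.5
t5.3 [ 0.4732 -0.084   0.0456] ang -1.43 F [ 0.6 -1.  -3.9] op 0.226 ->d [-0.75 -1.24  0.16] twist -0.2
```

```bash
python3 -m pendant '[{"dx":0,"dy":-0.4,"dz":0.1,"twist":0},{"dx":0,"dy":-0.8,"dz":0.1,"twist":0},{"dx":0,"dy":-1.0,"dz":0.1,"twist":0},{"dx":0,"dy":-1.0,"dz":0.1,"twist":0}]'; for i in 1 2 3; do python3 -m pendant '[{"dx":0,"dy":-0.1,"dz":0,"twist":0},{"dx":0,"dy":-0.1,"dz":0,"twist":0}]' | egrep 'pos|contact'; done
```

```text
time: 5.8
eef_pos: [0.4732, -0.0737, 0.0444]
tcp_rot: [1.0, -0.012, 0.0, 0.0]
contact_force: [-0.4, 0.5, -3.1]
opening: 0.226
finger_force: 69.4
eef_pos: [0.4733, -0.073, 0.0443]
contact_force: [-0.3, 0.4, -4.0]
eef_pos: [0.4733, -0.0719, 0.0443]
contact_force: [0.1, 0.1, -3.7]
eef_pos: [0.4733, -0.0709, 0.0443]
contact_force: [-0.2, -0.0, -3.2]
```

```bash
for i in 1 2 3; do python3 -m pendant '[{"dx":0,"dy":-0.1,"dz":0,"twist":0},{"dx":0,"dy":-0.1,"dz":0,"twist":0}]' | egrep 'pos|contact'; done
```

```text
eef_pos: [0.4733, -0.0699, 0.0443]
contact_force: [-0.3, 0.1, -4.2]
eef_pos: [0.4734, -0.0689, 0.0443]
contact_force: [-0.3, -0.4, -4.0]
eef_pos: [0.4734, -0.0684, 0.0444]
contact_force: [0.9, -2.3, -4.5]
```

```bash
python3 -m pendant '[{"dx":0.5,"dy":0,"dz":0,"twist":0},{"dx":1.0,"dy":0,"dz":0,"twist":0},{"dx":1.5,"dy":0,"dz":0,"twist":0},{"dx":2,"dy":0,"dz":0,"twist":0},{"dx":2,"dy":0,"dz":0,"twist":0}]' | egrep 'pos|contact';  python3 -m pendant '[{"dx":0.5,"dy":0,"dz":0,"twist":0},{"dx":1.0,"dy":0,"dz":0,"twist":0},{"dx":1.5,"dy":0,"dz":0,"twist":0},{"dx":2,"dy":0,"dz":0,"twist":0},{"dx":2,"dy":0,"dz":0,"twist":0}]' | egrep 'pos|contact'; python3 go.py .528 -.0715 .044 -1.2
```

```text
eef_pos: [0.4936, -0.069, 0.0444]
contact_force: [-3.1, -3.8, -1.8]
eef_pos: [0.5136, -0.0697, 0.0444]
contact_force: [-2.1, -4.0, -2.7]
t8.6 [ 0.5136 -0.0697  0.0444] ang -1.36 F [-2.1 -4.  -2.7] op 0.227 ->d [1.44 0.15 0.04] twist -0.2
```

```bash
python3 -m pendant '[{"dx":0.3,"dy":0,"dz":0,"twist":0},{"dx":0.6,"dy":0,"dz":0,"twist":0},{"dx":0.6,"dy":0,"dz":0,"twist":0}]' | egrep 'pos|contact';  for i in 1 2 3 4; do python3 -m pendant '[{"dx":0.15,"dy":0,"dz":0,"twist":0},{"dx":0.15,"dy":0,"dz":0,"twist":0}]' | egrep 'pos|contact'; done
```

```text
eef_pos: [0.5192, -0.0698, 0.0444]
contact_force: [-3.3, -5.2, -1.9]
eef_pos: [0.5204, -0.0699, 0.0444]
contact_force: [-4.8, -5.4, -1.2]
eef_pos: [0.5219, -0.0699, 0.0444]
contact_force: [-4.7, -3.5, -0.2]
eef_pos: [0.5234, -0.07, 0.0444]
contact_force: [-5.3, -4.8, -0.9]
eef_pos: [0.5249, -0.07, 0.0444]
contact_force: [-4.0, -4.2, -1.0]
```

```bash
for i in 1 2 3 4; do python3 -m pendant '[{"dx":0.1,"dy":0,"dz":0,"twist":0},{"dx":0.1,"dy":0,"dz":0,"twist":0}]' | egrep 'pos|contact' | tr '\n' ' '; done;  python3 - <<'E'
from h import *
c=cam('side');d=cam('top'); a=c['img'][120:200,250:330,::-1]; b=d['img'][160:240,260:340,::-1]
cv2.imwrite('pics/a5.png',cv2.resize(np.hstack([a,b]),None,fx=5,fy=5,interpolation=cv2.INTER_CUBIC))
E
```

```text
eef_pos: [0.5258, -0.07, 0.0443] contact_force: [-4.3, -4.5, -0.3] eef_pos: [0.5268, -0.07, 0.0444] contact_force: [-5.3, -5.2, 0.3] eef_pos: [0.5272, -0.07, 0.0443] contact_force: [-7.7, -4.0, 1.1] eef_pos: [0.5272, -0.0701, 0.0444] contact_force: [-10.8, -6.3, 4.6]
```

View pics/a5.png

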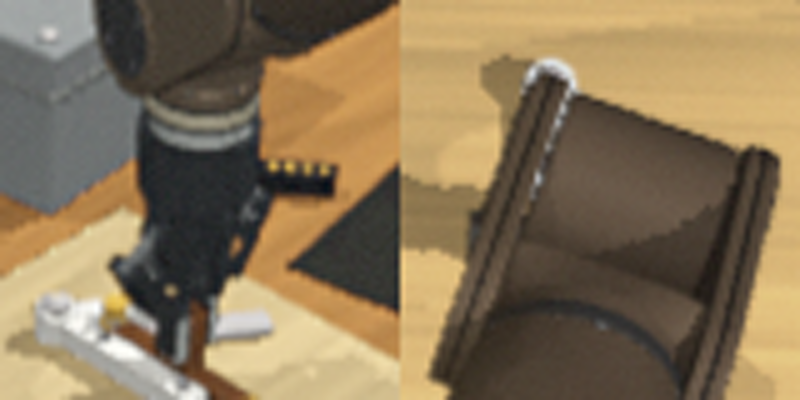

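The side crop shows the hub (115,303) in the ref corner with the blade (240,322) along the leg. The stop is firm at x=0.527, as predicted. Now I release and press the button.

```bash
python3 -m pendant '[{"dx":-0.1,"dy":0.1,"dz":0,"twist":0},{"dx":-0.1,"dy":0.1,"dz":0,"twist":0}]' | egrep 'pos|contact'; python3 -m pendant '[{"dx":0,"dy":0,"dz":0,"twist":0},{"dx":0,"dy":0,"dz":0,"twist":0},{"dx":0,"dy":0,"dz":0,"twist":0},{"dx":0,"dy":0,"dz":0,"twist":0}]' 55; python3 -m pendant '[{"dx":0,"dy":0,"dz":-2,"twist":0},{"dx":0,"dy":0,"dz":-6,"twist":0},{"dx":0,"dy":0,"dz":-6,"twist":0}]'; python3 -m pendant '[{"dx":-4,"dy":5,"dz":-9,"twist":0},{"dx":-4,"dy":10,"dz":-9,"twist":0},{"dx":-4,"dy":15,"dz":-9,"twist":0},{"dx":-4,"dy":15,"dz":-9,"twist":0}]' 0|egrep 'pos|contact';  python3 - <<'E'
from h import *
d=cam('top'); save(d,'a6.png',(255,150,375,240),6)
np.savez('top6.npz',**d)
E
python3 go.py .5872 -.0715 .08 -1.4
```

```text
eef_pos: [0.5272, -0.0702, 0.0444]
contact_force: [-6.7, -1.9, 1.9]
time: 11.78
eef_pos: [0.5288, -0.0703, 0.0446]
tcp_rot: [1.0, -0.013, 0.0, -0.0]
contact_force: [1.1, -0.1, -0.2]
opening: 0.548
finger_force: 0.0
time: 12.15
eef_pos: [0.5311, -0.0711, 0.1081]
tcp_rot: [1.0, -0.012, 0.004, 0.001]
contact_force: [-0.2, -1.2, 0.5]
opening: 0.549
finger_force: 0.0
eef_pos: [0.4844, -0.2227, 0.1949]
contact_force: [0.1, 0.7, 0.0]
t12.7 [ 0.4842 -0.2215  0.194 ] ang -1.64 F [ 0.2  0.1 -0.9] op -0.003 ->d [  9.87 -15.28  11.4 ] twist -0.2
```

View pics/a6.png

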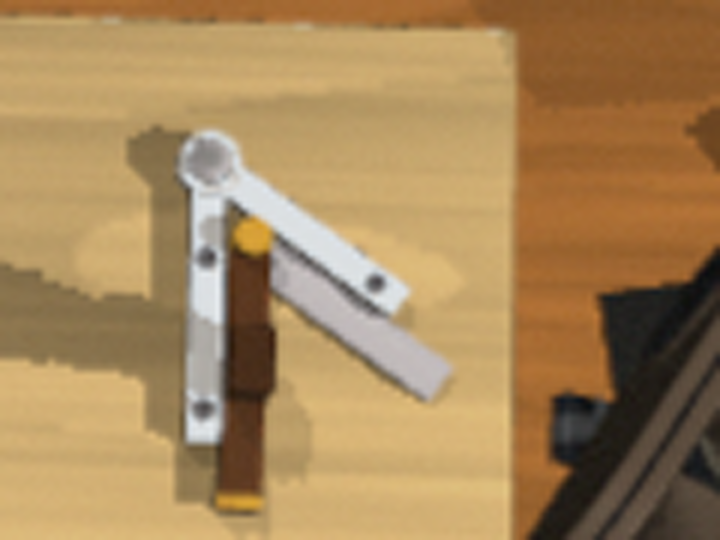

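```bash
python3 - <<'E'
from h import *
c=dict(np.load('top6.npz')); g=c['img'].astype(int)
b=pt(c,297.1,189.2,.0485); print('button',b.round(4))
# base bar fit
rp=np.array([.622,-.0535]); p,a,k=bar(c,rp,rp+[-.1,.002],.032,.02,.125,.011); print('base',p.round(4),np.degrees(a),k)
p2,a2,k2=bar(c,rp,rp+.1*np.array([np.cos(np.radians(-125)),np.sin(np.radians(-125))]),.031,.025,.1,.011); print('leg',p2.round(4),np.degrees(a2),k2)
# stock: dark brown pixels, rows: subpixel centre via edges
for v in list(range(199,205))+list(range(216,231,2)):
    row=g[v,285:306].sum(-1); print(v,row.tolist())
E
```

```text
button [ 0.5866 -0.0725  0.0485]
base [ 0.622  -0.0513] 179.90515384231054 183
leg [ 0.6231 -0.0543] -125.39706532411637 152
199 [347, 458, 641, 665, 670, 670, 668, 362, 160, 172, 184, 186, 178, 176, 231, 312, 275, 398, 503, 554, 564]
200 [353, 454, 643, 667, 670, 672, 668, 360, 166, 172, 186, 177, 181, 173, 233, 412, 368, 355, 372, 491, 533]
201 [336, 428, 602, 663, 665, 670, 668, 364, 161, 179, 176, 183, 175, 185, 244, 417, 467, 515, 406, 344, 413]
202 [311, 427, 499, 621, 647, 663, 668, 352, 153, 179, 178, 173, 179, 174, 241, 403, 491, 501, 508, 385, 299]
203 [306, 403, 496, 515, 507, 615, 646, 337, 147, 170, 182, 173, 171, 171, 217, 367, 452, 467, 472, 473, 390]
204 [304, 414, 494, 515, 507, 508, 531, 287, 128, 145, 153, 150, 143, 135, 142, 272, 424, 457, 466, 464, 462]
216 [318, 513, 605, 481, 507, 616, 479, 241, 125, 117, 122, 107, 109, 110, 259, 422, 450, 458, 455, 490, 509]
218 [303, 541, 387, 281, 277, 397, 491, 308, 186, 171, 156, 159, 164, 170, 404, 449, 452, 449, 446, 448, 450]
220 [277, 616, 668, 582, 652, 667, 571, 317, 187, 177, 164, 165, 167, 179, 406, 448, 448, 446, 443, 451, 443]
222 [287, 599, 658, 654, 651, 653, 442, 236, 191, 184, 170, 163, 175, 211, 419, 457, 457, 461, 454, 456, 456]
224 [335, 293, 281, 282, 284, 284, 163, 177, 185, 184, 183, 187, 183, 232, 412, 445, 447, 442, 447, 447, 443]
226 [329, 327, 294, 277, 272, 281, 173, 174, 196, 182, 190, 178, 202, 232, 391, 417, 419, 421, 422, 425, 422]
228 [351, 350, 344, 345, 344, 333, 198, 173, 187, 183, 183, 182, 194, 243, 406, 431, 426, 425, 426, 422, 424]
230 [347, 350, 351, 356, 356, 300, 194, 183, 184, 184, 191, 196, 197, 291, 428, 500, 479, 467, 507, 513, 479]
```

The crop shows the gauge in the corner. The button is at (253,235), the blade is flush on the leg, and the stock is turned about 1.5° with its far end against the bar. I'll regrasp square to the bar and seat it again before locking.

```bash
python3 go.py .5285 -.0712 .12 -0.3
```

```text
t12.7 [ 0.4842 -0.2215  0.194 ] ang -1.64 F [ 0.2  0.1 -0.9] op -0.003 ->d [  4.   -15.15   7.4 ] twist -1.3
```

```bash
python3 -m pendant '[{"dx":1,"dy":-4,"dz":0,"twist":0},{"dx":2,"dy":-9,"dz":1,"twist":-1},{"dx":4,"dy":-14,"dz":3,"twist":-1.2},{"dx":4,"dy":-15.1,"dz":6,"twist":-1.2},{"dx":4,"dy":-15.1,"dz":7.4,"twist":-1.2},{"dx":4,"dy":-15.1,"dz":7.4,"twist":-1.2}]' 60; python3 go.py .5285 -.0712 .0442 -0.3
```

```text
time: 13.45
eef_pos: [0.5271, -0.0687, 0.1185]
tcp_rot: [1.0, -0.002, -0.002, -0.001]
contact_force: [0.6, -0.2, -0.7]
opening: 0.598
finger_force: 0.0
t13.4 [ 0.5271 -0.0687  0.1185] ang -0.20 F [ 0.6 -0.2 -0.7] op 0.598 ->d [0.17 0.25 7.43] twist 0.1
```

```bash
python3 -m pendant '[{"dx":0,"dy":0.15,"dz":3,"twist":0},{"dx":0,"dy":0.15,"dz":6,"twist":0},{"dx":0,"dy":0.15,"dz":7.4,"twist":0},{"dx":0,"dy":0.15,"dz":7.4,"twist":0}]'|egrep 'pos|contact'; python3 -m pendant '[{"dx":0,"dy":0,"dz":0,"twist":0},{"dx":0,"dy":0,"dz":0,"twist":0},{"dx":0,"dy":0,"dz":0,"twist":0},{"dx":0,"dy":0,"dz":0,"twist":0},{"dx":0,"dy":0,"dz":0,"twist":0}]' 0 70; python3 go.py .5285 -.0712 .0442 -0.3
for i in 1 2; do python3 -m pendant '[{"dx":0,"dy":-0.1,"dz":0,"twist":0},{"dx":0,"dy":-0.1,"dz":0,"twist":0}]' | egrep 'pos|contact'; done; python3 -c "from h import *;print(ctrl.get_state()['wrist_torque'])"
```

```text
eef_pos: [0.5282, -0.0713, 0.0461]
contact_force: [-0.4, 0.2, -0.3]
time: 14.58
eef_pos: [0.5295, -0.0711, 0.048]
tcp_rot: [1.0, -0.002, 0.001, 0.0]
contact_force: [-0.9, 0.7, 7.0]
opening: 0.221
finger_force: 69.1
t14.6 [ 0.5295 -0.0711  0.048 ] ang -0.24 F [-0.9  0.7  7. ] op 0.221 ->d [-0.1   0.01  0.38] twist 0.1
eef_pos: [0.5295, -0.071, 0.048]
contact_force: [-1.5, -2.1, 6.0]
eef_pos: [0.5296, -0.0705, 0.0479]
contact_force: [-2.5, -3.3, 6.8]
[-0.93982489  0.22296939 -0.07845102]
```

```bash
for i in 1 2 ; do python3 -m pendant '[{"dx":0.1,"dy":-0.05,"dz":0,"twist":0},{"dx":0.1,"dy":-0.05,"dz":0,"twist":0}]' | egrep 'pos|contact'; done; python3 -m pendant '[{"dx":0.1,"dy":-0.05,"dz":0,"twist":0},{"dx":0.1,"dy":-0.05,"dz":0,"twist":0},{"dx":0.1,"dy":-0.05,"dz":0,"twist":0}]' | egrep 'pos|contact'; python3 -c "from h import *;print(ctrl.get_state()['wrist_torque'])"
```

```text
eef_pos: [0.5301, -0.0699, 0.048]
contact_force: [-3.6, -4.6, 7.3]
eef_pos: [0.5301, -0.0698, 0.048]
contact_force: [-7.9, -5.6, 9.9]
eef_pos: [0.5304, -0.0697, 0.048]
contact_force: [-10.7, -7.3, 12.1]
[-1.49123647  1.32622513 -0.00830191]
```

```bash
python3 -m pendant '[{"dx":-0.15,"dy":0.1,"dz":0,"twist":0},{"dx":-0.15,"dy":0.1,"dz":0,"twist":0}]' | egrep 'pos|contact'; python3 -m pendant '[{"dx":0,"dy":0,"dz":0,"twist":0},{"dx":0,"dy":0,"dz":0,"twist":0},{"dx":0,"dy":0,"dz":0,"twist":0},{"dx":0,"dy":0,"dz":0,"twist":0}]' 55|egrep 'pos|contact'; python3 -m pendant '[{"dx":0,"dy":0,"dz":-2,"twist":0},{"dx":0,"dy":0,"dz":-6,"twist":0},{"dx":0,"dy":0,"dz":-6,"twist":0}]'|egrep 'pos|contact'; python3 -m pendant '[{"dx":-4,"dy":5,"dz":-9,"twist":0},{"dx":-4,"dy":10,"dz":-9,"twist":0},{"dx":-4,"dy":15,"dz":-9,"twist":0},{"dx":-4,"dy":15,"dz":-9,"twist":0}]' 0|egrep 'pos|contact';  python3 - <<'E'
from h import *
d=cam('top'); save(d,'a7.png',(265,155,345,240),7)
np.savez('top7.npz',**d)
E
python3 go.py .587 -.0715 .08 -0.2
```

```text
eef_pos: [0.5303, -0.0699, 0.048]
contact_force: [-4.0, -4.0, 8.2]
eef_pos: [0.5297, -0.0681, 0.046]
contact_force: [-0.2, -0.3, 0.2]
eef_pos: [0.5325, -0.0691, 0.1099]
contact_force: [-0.7, 0.2, -0.9]
eef_pos: [0.489, -0.2216, 0.1967]
contact_force: [-0.5, 0.2, -0.5]
t17.6 [ 0.4888 -0.2203  0.1959] ang -0.43 F [0.2 0.7 0.3] op -0.003 ->d [  9.71 -14.95  11.59] twist -0.2
```

View pics/a7.png

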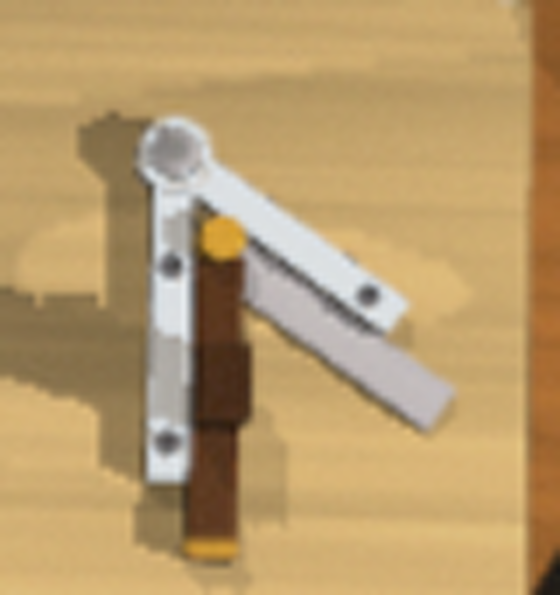

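The crop shows the stock flush along the base bar and the blade parallel on the leg, with the button at (222,239). Now I press it.

```bash
python3 -c "
from h import *
c=dict(np.load('top7.npz')); print(pt(c,296.6,189.0,.0485))"
python3 -m pendant '[{"dx":3,"dy":-5,"dz":0,"twist":0},{"dx":6,"dy":-10,"dz":1,"twist":0},{"dx":9,"dy":-14,"dz":3,"twist":0},{"dx":9.7,"dy":-14.9,"dz":7,"twist":0},{"dx":9.7,"dy":-14.9,"dz":11,"twist":0},{"dx":9.7,"dy":-14.9,"dz":11.6,"twist":0},{"dx":9.7,"dy":-14.9,"dz":11.6,"twist":0}]' 0; python3 go.py .587 -.0713 .052 -0.2
```

```text
[ 0.58710568 -0.07108406  0.0485    ]
time: 18.5
eef_pos: [0.5866, -0.0689, 0.0801]
tcp_rot: [1.0, -0.002, -0.001, -0.0]
contact_force: [-0.8, -0.2, 0.7]
opening: -0.001
finger_force: 0.0
t18.5 [ 0.5866 -0.0689  0.0801] ang -0.19 F [-0.8 -0.2  0.7] op -0.001 ->d [0.04 0.24 2.81] twist 0.0
```

```bash
python3 -m pendant '[{"dx":0,"dy":0.15,"dz":1.5,"twist":0},{"dx":0,"dy":0.15,"dz":2.8,"twist":0},{"dx":0,"dy":0.15,"dz":2.8,"twist":0},{"dx":0,"dy":0.15,"dz":2.8,"twist":0}]'|egrep 'pos|contact';  for i in 1 2 3 4 ; do python3 -m pendant '[{"dx":0,"dy":0,"dz":0.15,"twist":0},{"dx":0,"dy":0,"dz":0.15,"twist":0}]' | egrep 'pos|contact'; done
```

```text
eef_pos: [0.587, -0.0713, 0.0525]
contact_force: [0.2, -0.1, -0.8]
eef_pos: [0.587, -0.0712, 0.0511]
contact_force: [-0.1, 0.1, 0.1]
eef_pos: [0.5868, -0.071, 0.0492]
contact_force: [-0.0, -0.8, -0.0]
eef_pos: [0.5871, -0.071, 0.0484]
contact_force: [-1.4, 0.8, 4.0]
eef_pos: [0.5871, -0.071, 0.0472]
contact_force: [-2.2, 0.4, 5.6]
```

```bash
for i in 1 2 3 4 ; do python3 -m pendant '[{"dx":0,"dy":0,"dz":0.15,"twist":0},{"dx":0,"dy":0,"dz":0.15,"twist":0}]' | egrep 'pos|contact'; done
```

```text
eef_pos: [0.5871, -0.0711, 0.0458]
contact_force: [-2.2, 1.1, 5.9]
eef_pos: [0.5871, -0.071, 0.0443]
contact_force: [-2.1, 1.0, 5.2]
eef_pos: [0.5872, -0.0711, 0.0439]
contact_force: [-5.5, 1.6, 10.6]
eef_pos: [0.5874, -0.0712, 0.0437]
contact_force: [-7.6, 1.9, 18.1]
```

```bash
python3 -m pendant '[{"dx":0,"dy":0,"dz":0.05,"twist":0},{"dx":0,"dy":0,"dz":0.05,"twist":0},{"dx":0,"dy":0,"dz":0.05,"twist":0}]' | egrep 'pos|contact'; python3 -m pendant '[{"dx":0,"dy":0,"dz":-1,"twist":0},{"dx":0,"dy":0,"dz":-5,"twist":0},{"dx":-3,"dy":0,"dz":-7,"twist":0},{"dx":-5.7,"dy":0,"dz":-7.5,"twist":0},{"dx":-5.7,"dy":0,"dz":-7.5,"twist":0}]' | egrep 'pos|contact';python3 -m pendant '[{"dx":0,"dy":0,"dz":0,"twist":0},{"dx":0,"dy":0,"dz":0,"twist":0},{"dx":0,"dy":0,"dz":0,"twist":0}]' 60 | egrep 'pos|opening'; python3 go.py .530 -.0705 .0445 -.2
```

```text
eef_pos: [0.5874, -0.0712, 0.0437]
contact_force: [-9.7, 2.2, 19.3]
eef_pos: [0.5288, -0.0707, 0.1148]
contact_force: [0.6, -0.5, -0.3]
eef_pos: [0.5303, -0.0709, 0.1144]
opening: 0.598
t22.4 [ 0.5303 -0.0709  0.1144] ang -0.22 F [ 0.9 -0.7 -0.6] op 0.598 ->d [-0.03 -0.04  6.99] twist -0.0
```

```bash
python3 -m pendant '[{"dx":0,"dy":0,"dz":3,"twist":0},{"dx":0,"dy":0,"dz":6,"twist":0},{"dx":0,"dy":0,"dz":7,"twist":0},{"dx":0,"dy":0,"dz":7,"twist":0}]'|egrep 'pos|contact'; python3 -m pendant '[{"dx":0,"dy":0,"dz":0,"twist":0},{"dx":0,"dy":0,"dz":0,"twist":0},{"dx":0,"dy":0,"dz":0,"twist":0},{"dx":0,"dy":0,"dz":0,"twist":0},{"dx":0,"dy":0,"dz":0,"twist":0}]' 0 90;  python3 -m pendant '[{"dx":0,"dy":0,"dz":-3,"twist":0},{"dx":0,"dy":0,"dz":-8,"twist":0},{"dx":0,"dy":0,"dz":-8,"twist":0}]'; python3 go.py .442 .1225 .125 -.2
```

```text
eef_pos: [0.5297, -0.0708, 0.0443]
contact_force: [0.5, 0.2, 1.1]
time: 23.5
eef_pos: [0.5309, -0.0709, 0.0464]
tcp_rot: [1.0, -0.002, 0.001, 0.0]
contact_force: [-1.2, 2.6, 6.0]
opening: 0.22
finger_force: 88.7
time: 23.88
eef_pos: [0.5324, -0.0719, 0.1286]
tcp_rot: [1.0, -0.002, 0.004, 0.002]
contact_force: [0.1, 0.1, -2.8]
opening: 0.219
finger_force: 88.7
t23.9 [ 0.5324 -0.0719  0.1286] ang -0.21 F [ 0.1  0.1 -2.8] op 0.219 ->d [ -9.12 -19.4    0.23] twist -0.0
```

```bash
python3 - <<'E'
from h import *
c=dict(np.load('top1.npz')); g=c['img'].astype(np.float32).sum(-1); sat=c['img'].astype(np.float32); s=sat[...,2] # blue: white high, wood low
def prof(x0,x1,y,z):
    xs=np.arange(x0,x1,.0005); out=[]
    K=np.array(c['camera_matrix']); P=[]
    for dy in (-.003,0,.003):
        W=np.stack([xs,np.full_like(xs,y+dy),np.full_like(xs,z)],-1)
        q=(W-np.array(c['xyz']))@c['R']; u=K[0,2]+K[0,0]*q[:,0]/-q[:,2]; v=K[1,2]+K[1,1]*-q[:,1]/-q[:,2]
        P.append(cv2.remap(s,u.astype(np.float32)[None],v.astype(np.float32)[None],cv2.INTER_LINEAR)[0])
    p=np.mean(P,0); m=(p.min()+p.max())/2; i=np.where(np.diff(p>m))[0]; return xs[i].round(4),p[[0,-1]].round()
for n,y in (('new',.157),('ref',-.0515)):
    print(n,'base end',prof(.475,.515,y,.032),'knuckle far',prof(.63,.66,y,.034))
# ring of knuckle sideways
E
```

```text
new base end (array([0.498, 0.508]), array([118., 123.], dtype=float32)) knuckle far (array([0.6325, 0.6415]), array([116., 111.], dtype=float32))
ref base end (array([0.4935, 0.5045, 0.5125]), array([117., 200.], dtype=float32)) knuckle far (array([0.632, 0.639]), array([135., 114.], dtype=float32))
```

```bash
python3 -m pendant '[{"dx":-2,"dy":-4,"dz":0,"twist":0},{"dx":-4,"dy":-9,"dz":0,"twist":0},{"dx":-6,"dy":-14,"dz":0,"twist":0},{"dx":-7.5,"dy":-18,"dz":0,"twist":0},{"dx":-7.5,"dy":-20.1,"dz":0,"twist":0},{"dx":-7.5,"dy":-20.1,"dz":2,"twist":0},{"dx":-7.5,"dy":-20.1,"dz":4,"twist":0},{"dx":-7.5,"dy":-20.1,"dz":4,"twist":0}]'; python3 go.py .457 .129 .048 -.2
python3 - <<'E'
from h import *
c=cam('side');d=cam('top'); a=c['img'][160:260,180:290,::-1]; b=d['img'][150:250,180:290,::-1]
cv2.imwrite('pics/a8.png',cv2.resize(np.hstack([a,b]),None,fx=3.6,fy=3.6,interpolation=cv2.INTER_CUBIC))
E
```

```text
time: 24.88
eef_pos: [0.4521, 0.1302, 0.0809]
tcp_rot: [1.0, -0.002, -0.004, 0.0]
contact_force: [-0.1, -0.2, -3.9]
opening: 0.219
finger_force: 88.9
t24.9 [0.4521 0.1302 0.0809] ang -0.21 F [-0.1 -0.2 -3.9] op 0.219 ->d [0.52 0.11 3.29] twist -0.0
```

View pics/a8.png

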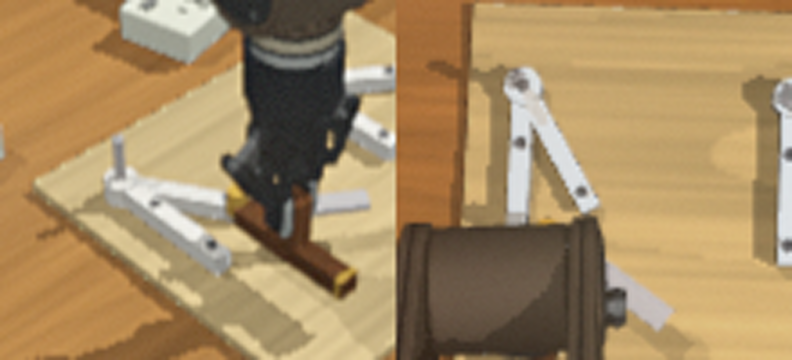

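The picture shows the gauge above the open side of the new corner, with the blade (right, 640,300) clear of the leg. Down, then toward the bar.

```bash
python3 -m pendant '[{"dx":0,"dy":0,"dz":1.5,"twist":0},{"dx":0,"dy":0,"dz":3,"twist":0},{"dx":0,"dy":0,"dz":3.3,"twist":0},{"dx":0,"dy":0,"dz":3.3,"twist":0},{"dx":0,"dy":-0.4,"dz":3.3,"twist":0},{"dx":0,"dy":-0.4,"dz":3.3,"twist":0}]'|egrep 'pos|contact';  for i in 1 2 3 4 5; do python3 -m pendant '[{"dx":0,"dy":-0.1,"dz":0,"twist":0},{"dx":0,"dy":-0.1,"dz":0,"twist":0}]' | egrep 'pos|contact'|tr '\n' ' '; done
```

```text
eef_pos: [0.4562, 0.1348, 0.0524]
contact_force: [0.7, 0.6, -4.5]
eef_pos: [0.4558, 0.1355, 0.052] contact_force: [-0.4, -0.2, -4.4] eef_pos: [0.4557, 0.1365, 0.0518] contact_force: [-0.2, 0.8, -5.3] eef_pos: [0.4557, 0.1375, 0.0518] contact_force: [0.4, -0.2, -3.1] eef_pos: [0.4557, 0.1385, 0.0518] contact_force: [-0.9, 0.1, -4.4] eef_pos: [0.4557, 0.1395, 0.0518] contact_force: [-0.3, 0.4, -3.3]
```

```bash
python3 -m pendant '[{"dx":0,"dy":0,"dz":0.4,"twist":0},{"dx":0,"dy":0,"dz":0.4,"twist":0},{"dx":0,"dy":0,"dz":0.4,"twist":0}]'|egrep 'pos|contact';  for i in 1 2 3 4; do python3 -m pendant '[{"dx":0,"dy":-0.1,"dz":0,"twist":0},{"dx":0,"dy":-0.1,"dz":0,"twist":0}]' | egrep 'pos|contact'|tr '\n' ' '; done; python3 -c "from h import *;print(ctrl.get_state()['wrist_torque'])"
```

```text
eef_pos: [0.4556, 0.1394, 0.0477]
contact_force: [0.6, -0.4, -3.9]
eef_pos: [0.4557, 0.1399, 0.0478] contact_force: [0.5, -4.1, -4.2] eef_pos: [0.4557, 0.1402, 0.0479] contact_force: [-1.1, -6.3, -3.6] eef_pos: [0.4557, 0.1405, 0.0479] contact_force: [-0.5, -9.7, -1.7] eef_pos: [0.4557, 0.1406, 0.0479] contact_force: [-2.4, -13.2, -0.7] [-2.57725705  0.17789006 -0.62190641]
```

```bash
python3 -m pendant '[{"dx":0,"dy":0.2,"dz":0,"twist":0},{"dx":0.5,"dy":0.2,"dz":0,"twist":0},{"dx":1,"dy":0.2,"dz":0,"twist":0},{"dx":1.5,"dy":0.2,"dz":0,"twist":0},{"dx":2,"dy":0.2,"dz":0,"twist":0},{"dx":2,"dy":0.2,"dz":0,"twist":0}]'|egrep 'pos|contact';  for i in 1 2 ; do python3 -m pendant '[{"dx":0.5,"dy":0,"dz":0,"twist":0},{"dx":1,"dy":0,"dz":0,"twist":0},{"dx":1.5,"dy":0,"dz":0,"twist":0},{"dx":2,"dy":0,"dz":0,"twist":0},{"dx":2.3,"dy":0,"dz":0,"twist":0},{"dx":2.3,"dy":0,"dz":0,"twist":0}]' | egrep 'pos|contact'|tr '\n' ' '; done; python3 -c "from h import *;print(ctrl.get_state()['wrist_torque'])"
```

```text
eef_pos: [0.4743, 0.1399, 0.0471]
contact_force: [-2.3, -6.0, -3.0]
eef_pos: [0.4967, 0.1397, 0.0471] contact_force: [-4.0, -7.1, -1.5] eef_pos: [0.5198, 0.1396, 0.0471] contact_force: [-3.8, -6.6, -1.9] [-1.29309706e+00  7.48757090e-01 -1.85337038e-04]
```

```bash
python3 -m pendant '[{"dx":0.4,"dy":0,"dz":0,"twist":0},{"dx":0.8,"dy":0,"dz":0,"twist":0},{"dx":1.2,"dy":0,"dz":0,"twist":0},{"dx":1.2,"dy":0,"dz":0,"twist":0}]'|egrep 'pos|contact';  python3 -m pendant '[{"dx":0,"dy":0.1,"dz":0.2,"twist":0},{"dx":0,"dy":0.1,"dz":0.2,"twist":0}]'|egrep 'pos|contact'; python3 -m pendant '[{"dx":0,"dy":0,"dz":0,"twist":0},{"dx":0,"dy":0,"dz":0,"twist":0},{"dx":0,"dy":0,"dz":0,"twist":0},{"dx":0,"dy":0,"dz":0,"twist":0}]' 55|egrep 'pos|contact'; python3 -m pendant '[{"dx":0,"dy":0,"dz":-2,"twist":0},{"dx":0,"dy":0,"dz":-7,"twist":0},{"dx":0,"dy":0,"dz":-7,"twist":0}]'|egrep 'pos|contact'; python3 -m pendant '[{"dx":-3,"dy":5,"dz":-12,"twist":0},{"dx":-3,"dy":10,"dz":-12,"twist":0},{"dx":-3,"dy":15,"dz":-12,"twist":0},{"dx":-3,"dy":15,"dz":-12,"twist":0}]' |egrep 'pos|contact';  python3 - <<'E'
from h import *
d=cam('top'); save(d,'a9.png',(190,155,270,240),7)
np.savez('top9.npz',**d)
E
python3 go.py .533 .14 .12 -0.2
```

```text
eef_pos: [0.532, 0.1395, 0.0471]
contact_force: [-3.1, -7.5, -2.8]
eef_pos: [0.5326, 0.1394, 0.0466]
contact_force: [-6.5, -4.3, 5.2]
eef_pos: [0.5339, 0.1403, 0.046]
contact_force: [-0.4, -1.1, 0.1]
eef_pos: [0.5372, 0.1405, 0.1207]
contact_force: [-0.3, 0.2, 0.2]
eef_pos: [0.5033, -0.0123, 0.2369]
contact_force: [0.1, 0.8, 0.4]
t32.8 [ 0.5034 -0.0133  0.237 ] ang -0.42 F [-0.2 -0.9  0.5] op 0.551 ->d [  2.83 -15.37  11.67] twist -0.2
```

View pics/a9.png

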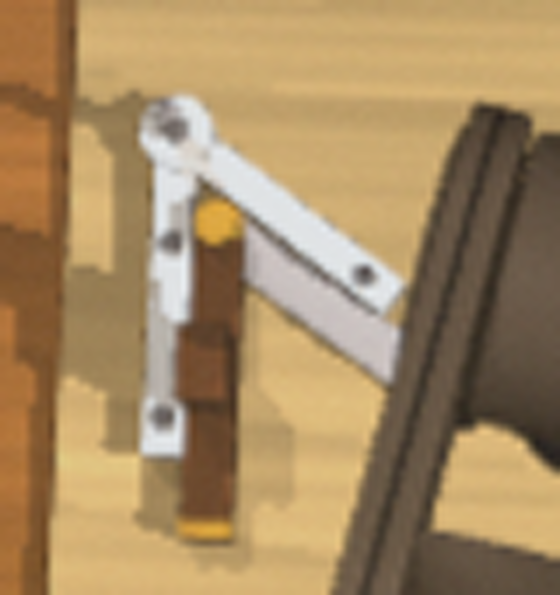

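The picture shows the stock along the new bar and the new leg flush on the blade, with the button at (218,220). I'll check the angles numerically.

```bash
python3 - <<'E'
from h import *
c1=dict(np.load('top1.npz'));c7=dict(np.load('top7.npz'));c9=dict(np.load('top9.npz'))
rd=lambda a:np.array([np.cos(np.radians(a)),np.sin(np.radians(a))])
for n,c,p,t in(('ref1',c1,[.6235,-.052],0),('ref7',c7,[.6235,-.052],0),('new9',c9,[.627,.157],0)):
    p=np.array(p)
    for thr in(190,205): 
        q,a,k=bar(c,p,p+.1*rd(-125),.031,.025,.1,.010,thr=thr,sat=40); q2,a2,k2=bar(c,p,p+.1*rd(179.8),.032,.02,.12,.010,thr=thr,sat=40)
        print(n,thr,q.round(4),np.degrees(a).round(2),k,'base',q2.round(4),np.degrees(a2).round(2),k2)
print('btn',pt(c9,190+218/7-.1,155+220/7-.1,.044).round(4))
E
```

```text
ref1 190 [ 0.6237 -0.0522] -124.58 122 base [ 0.6235 -0.0515] -179.89 157
ref1 205 [ 0.624  -0.0524] -124.99 108 base [ 0.6235 -0.0533] 179.07 127
ref7 190 [ 0.6238 -0.0522] -124.75 123 base [ 0.6235 -0.0501] -179.3 65
ref7 205 [ 0.6244 -0.0526] -125.26 107 base [ 0.6235 -0.0524] 179.65 46
new9 190 [0.6275 0.1567] -126.09 128 base [0.627  0.1602] -177.04 68
new9 205 [0.6276 0.1566] -126.11 112 base [0.627  0.1607] -176.65 64
btn [0.5894 0.1371 0.044 ]
```

```bash
python3 -m pendant '[{"dx":2.8,"dy":-4,"dz":0,"twist":0},{"dx":2.8,"dy":-9,"dz":2,"twist":0},{"dx":2.8,"dy":-14,"dz":7,"twist":0},{"dx":2.8,"dy":-15.3,"dz":11.6,"twist":0},{"dx":2.8,"dy":-15.3,"dz":11.6,"twist":0},{"dx":2.8,"dy":-15.3,"dz":11.6,"twist":0}]' 60|egrep 'pos|contact'; python3 go.py .5335 .1395 .046 -.2
```

```text
eef_pos: [0.5324, 0.1431, 0.1207]
contact_force: [0.0, 0.1, -0.1]
t33.5 [0.5324 0.1431 0.1207] ang -0.21 F [ 0.   0.1 -0.1] op 0.602 ->d [0.11 0.36 7.47] twist -0.0
```

```bash
python3 -m pendant '[{"dx":0.1,"dy":0.25,"dz":3,"twist":0},{"dx":0.1,"dy":0.25,"dz":6,"twist":0},{"dx":0.1,"dy":0.25,"dz":7.4,"twist":0},{"dx":0.1,"dy":0.25,"dz":7.4,"twist":0}]'|egrep 'pos|contact'; python3 -m pendant '[{"dx":0,"dy":0,"dz":0,"twist":0},{"dx":0,"dy":0,"dz":0,"twist":0},{"dx":0,"dy":0,"dz":0,"twist":0},{"dx":0,"dy":0,"dz":0,"twist":0},{"dx":0,"dy":0,"dz":0,"twist":0}]' 0 90;  python3 -m pendant '[{"dx":0.1,"dy":-0.05,"dz":0,"twist":0},{"dx":0.1,"dy":-0.05,"dz":0,"twist":0},{"dx":0.1,"dy":-0.05,"dz":0,"twist":0}]'|egrep 'pos|contact'
```

```text
eef_pos: [0.5334, 0.1401, 0.0466]
contact_force: [-0.4, -0.5, 0.4]
time: 34.65
eef_pos: [0.5341, 0.1402, 0.0477]
tcp_rot: [1.0, -0.002, 0.001, 0.001]
contact_force: [-0.8, -3.1, 5.9]
opening: 0.219
finger_force: 89.0
eef_pos: [0.5341, 0.1403, 0.0478]
contact_force: [-4.9, -5.1, 9.0]
```

```bash
for i in 1 2; do python3 -m pendant '[{"dx":0.07,"dy":0,"dz":-0.08,"twist":0},{"dx":0.07,"dy":0,"dz":-0.08,"twist":0},{"dx":0.07,"dy":0,"dz":-0.08,"twist":0}]'|egrep 'pos|contact'; done
```

```text
eef_pos: [0.5341, 0.1403, 0.0478]
contact_force: [-4.0, -4.5, 6.2]
eef_pos: [0.5342, 0.1403, 0.0479]
contact_force: [-5.6, -5.0, 5.1]
```

```bash
for i in 1 2; do python3 -m pendant '[{"dx":0.1,"dy":0.03,"dz":-0.1,"twist":0},{"dx":0.1,"dy":0.03,"dz":-0.1,"twist":0},{"dx":0.1,"dy":0.03,"dz":-0.1,"twist":0}]'|egrep 'pos|contact'; done
```

```text
eef_pos: [0.5346, 0.1403, 0.0481]
contact_force: [-3.9, -3.6, 2.7]
eef_pos: [0.5361, 0.1402, 0.0484]
contact_force: [-1.3, -2.4, -4.7]
```

```bash
python3 -m pendant '[{"dx":-0.5,"dy":0,"dz":0,"twist":0},{"dx":-1.5,"dy":0.2,"dz":0,"twist":0},{"dx":-2.5,"dy":0.5,"dz":-1,"twist":0},{"dx":-3,"dy":0.5,"dz":-5,"twist":0},{"dx":-3,"dy":0.5,"dz":-10,"twist":0},{"dx":-3,"dy":4,"dz":-11,"twist":0},{"dx":-3,"dy":9,"dz":-11,"twist":0},{"dx":-3,"dy":14,"dz":-11,"twist":0},{"dx":-3,"dy":19,"dz":-11,"twist":0},{"dx":-3,"dy":19,"dz":-11,"twist":0}]'; python3 go.py .48 -.33 .1 -.2
```

```text
time: 37.78
eef_pos: [0.5061, -0.0515, 0.1597]
tcp_rot: [1.0, -0.004, 0.001, -0.0]
contact_force: [0.2, 0.2, -4.6]
opening: 0.217
finger_force: 89.4
t37.8 [ 0.5061 -0.0515  0.1597] ang -0.51 F [ 0.2  0.2 -4.6] op 0.217 ->d [-2.37 27.87  5.96] twist -0.3
```

```bash
python3 -m pendant '[{"dx":-1,"dy":4,"dz":0,"twist":0},{"dx":-1,"dy":9,"dz":0,"twist":0},{"dx":-2,"dy":15,"dz":0,"twist":0},{"dx":-2.4,"dy":20,"dz":0,"twist":0},{"dx":-2.4,"dy":25,"dz":1,"twist":0},{"dx":-2.4,"dy":27.8,"dz":4,"twist":0},{"dx":-2.4,"dy":27.8,"dz":8,"twist":0},{"dx":-2.4,"dy":27.8,"dz":10,"twist":0},{"dx":-2.4,"dy":27.8,"dz":11,"twist":0},{"dx":-2.4,"dy":27.8,"dz":11,"twist":0}]'|egrep 'pos|contact'; python3 go.py .48 -.33 .039 -.2;  python3 - <<'E'
from h import *
d=cam('top')
np.savez('top10.npz',**d)
for thr in(190,205):
    p=np.array([.627,.157]);a=np.radians(-125.5); print(bar(d,p,p+.1*np.array([np.cos(a),np.sin(a)]),.031,.025,.1,.01,thr=thr,sat=40), np.degrees(bar(d,p,p+[-.1,0],.032,.025,.12,.01,thr=thr,sat=40)[1]))
E
```

```text
eef_pos: [0.4817, -0.3265, 0.0496]
contact_force: [-0.0, -0.5, -4.1]
t39.0 [ 0.4817 -0.3265  0.0496] ang -0.17 F [-0.  -0.5 -4.1] op 0.215 ->d [-0.17  0.35  1.06] twist 0.0
(array([0.6270458 , 0.15696677]), np.float64(-2.1769560403145856), np.int64(111)) 179.29439223098032
(array([0.62749861, 0.15664406]), np.float64(-2.1800802890870252), np.int64(105)) 179.53996254890174
```

The new leg now measures −124.8° against the ref's −124.9°, a very good copy. Now I set the gauge down on the mat.

```bash
python3 -m pendant '[{"dx":0,"dy":0,"dz":0.5,"twist":0},{"dx":0,"dy":0,"dz":0.9,"twist":0},{"dx":0,"dy":0,"dz":0.9,"twist":0}]'|egrep 'pos|contact'; for i in 1 2 3; do python3 -m pendant '[{"dx":0,"dy":0,"dz":0.12,"twist":0},{"dx":0,"dy":0,"dz":0.12,"twist":0}]'|egrep 'pos|contact'; done
```

```text
eef_pos: [0.4811, -0.3271, 0.0402]
contact_force: [0.2, -0.7, -4.2]
eef_pos: [0.4812, -0.3273, 0.0392]
contact_force: [0.5, 0.6, -4.1]
eef_pos: [0.4814, -0.3275, 0.0388]
contact_force: [-2.5, 0.3, 2.0]
eef_pos: [0.4815, -0.3278, 0.0387]
contact_force: [-4.6, 2.0, 8.2]
```

```bash
python3 -m pendant '[{"dx":0,"dy":0,"dz":-0.1,"twist":0},{"dx":0,"dy":0,"dz":-0.1,"twist":0},{"dx":0,"dy":0,"dz":-0.1,"twist":0},{"dx":0,"dy":0,"dz":-0.1,"twist":0}]' 60|egrep 'pos|contact';python3 -m pendant '[{"dx":0,"dy":0,"dz":-3,"twist":0},{"dx":0,"dy":0,"dz":-9,"twist":0},{"dx":0,"dy":-3,"dz":-13,"twist":0},{"dx":2,"dy":-8,"dz":-14,"twist":0},{"dx":3,"dy":-14,"dz":-14,"twist":0},{"dx":4,"dy":-20,"dz":-14,"twist":0},{"dx":4,"dy":-26,"dz":-14,"twist":0},{"dx":4,"dy":-30,"dz":-14,"twist":0}]' 90
cat >> h.py <<'E'
def rings(c,z=.01):
    K=np.array(c['camera_matrix']); g=c['img'].astype(int)
    m=((g.min(-1)>150)&(g.max(-1)-g.min(-1)<60)).astype(np.uint8)
    cs,_=cv2.findContours(m,cv2.RETR_EXTERNAL,cv2.CHAIN_APPROX_NONE); out=[]
    for k in cs:
        M=cv2.moments(k)
        if M['m00']<25: continue
        w=pt(c,M['m10']/M['m00'],M['m01']/M['m00'],z)
        (_,_),r=cv2.minEnclosingCircle(k)
        if .3<w[0]<.75 and .2<w[1]<.55: out.append((w[:2].round(4),'d %.1f'%((2*r+1)*(c['xyz'][2]-z)/K[0,0]*1000)))
    return out
E
python3 - <<'E'
from h import *
d=cam('top'); np.savez('top11.npz',**d)
for r in rings(d): print(r)
print('0'); 
for r in rings(dict(np.load('top1.npz'))): print(r)
b=d['img'][190:280,340:440,::-1]; a=d['img'][150:260,110:260,::-1]
A=np.zeros((440,1000,3),np.uint8); A[:440,:600]=cv2.resize(a,(600,440),interpolation=cv2.INTER_CUBIC); A[:360,600:]=cv2.resize(b,(400,360),interpolation=cv2.INTER_CUBIC)
cv2.imwrite('pics/a11.png',cv2.resize(A,(800,352)))
E
python3 go.py .572 .4007 .1 0
```

```text
eef_pos: [0.4813, -0.3273, 0.0377]
contact_force: [0.3, -0.2, 0.3]
time: 41.7
eef_pos: [0.5221, -0.0249, 0.1777]
tcp_rot: [1.0, -0.001, 0.0, -0.0]
contact_force: [0.5, -1.0, 0.1]
opening: 0.899
finger_force: 0.0
(array([0.4198, 0.3234]), 'd 37.5')
(array([0.4678, 0.404 ]), 'd 29.4')
(array([0.5732, 0.4015]), 'd 49.6')
0
(array([0.4198, 0.3234]), 'd 37.5')
(array([0.4675, 0.4041]), 'd 29.0')
(array([0.5726, 0.4011]), 'd 53.1')
(array([0.645 , 0.3179]), 'd 33.0')
t41.8 [ 0.5217 -0.0215  0.1776] ang -0.02 F [-1.1  2.3 -0.3] op 0.899 ->d [  5.02 -42.2    7.9 ] twist -0.0
```

View pics/a11.png

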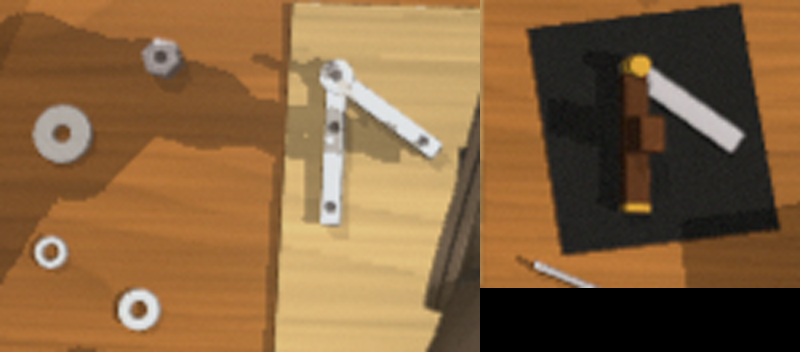

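The picture shows the gauge flat on the mat (right panel, grip near 650,133). It also shows the three rings at (62,133), (50,252) and (139,310), and the leg opened. Now the 52 ring.

```bash
python3 -m pendant '[{"dx":0.5,"dy":-5,"dz":0,"twist":0},{"dx":1,"dy":-10,"dz":0,"twist":0},{"dx":2,"dy":-16,"dz":0,"twist":0},{"dx":3,"dy":-22,"dz":0,"twist":0},{"dx":4,"dy":-28,"dz":0,"twist":0},{"dx":5,"dy":-34,"dz":1,"twist":0},{"dx":5.1,"dy":-39,"dz":3,"twist":0},{"dx":5.1,"dy":-42.2,"dz":7,"twist":0},{"dx":5.1,"dy":-42.2,"dz":8,"twist":0},{"dx":5.1,"dy":-42.2,"dz":8,"twist":0}]'; python3 go.py .5728 .4011 .001 0
```

```text
time: 43.0
eef_pos: [0.5747, 0.3934, 0.0965]
tcp_rot: [1.0, -0.002, -0.001, 0.001]
contact_force: [0.2, -0.3, -0.1]
opening: 0.897
finger_force: 0.0
t43.0 [0.5747 0.3934 0.0965] ang -0.23 F [ 0.2 -0.3 -0.1] op 0.897 ->d [-0.17 -0.78  9.55] twist -0.2
```

```bash
python3 -m pendant '[{"dx":0,"dy":0,"dz":4,"twist":0},{"dx":0,"dy":0,"dz":6,"twist":0},{"dx":0,"dy":0,"dz":6,"twist":0}]'|egrep 'pos'; python3 go.py .5728 .4011 .001 0
```

```text
eef_pos: [0.5745, 0.3929, 0.0366]
t43.4 [0.5745 0.3929 0.0366] ang -0.30 F [-0.2 -0.3 -0. ] op 0.896 ->d [-0.16 -0.82  3.56] twist -0.3
```

```bash
python3 -m pendant '[{"dx":-0.15,"dy":-0.8,"dz":0,"twist":0},{"dx":-0.15,"dy":-0.8,"dz":2,"twist":0},{"dx":-0.15,"dy":-0.8,"dz":3.6,"twist":0},{"dx":-0.15,"dy":-0.8,"dz":3.6,"twist":0}]'|egrep 'pos|contact'; python3 -m pendant '[{"dx":0,"dy":0,"dz":0,"twist":0},{"dx":0,"dy":0,"dz":0,"twist":0},{"dx":0,"dy":0,"dz":0,"twist":0},{"dx":0,"dy":0,"dz":0,"twist":0},{"dx":0,"dy":0,"dz":0,"twist":0}]' 0 50;  python3 -m pendant '[{"dx":0,"dy":0,"dz":-4,"twist":0},{"dx":0,"dy":0,"dz":-10,"twist":0},{"dx":0,"dy":0,"dz":-12,"twist":0},{"dx":0,"dy":0,"dz":-12,"twist":0}]'; python3 go.py .6273 .1568 .12 0
```

```text
eef_pos: [0.5717, 0.4014, -0.0013]
contact_force: [-0.7, -0.9, 0.1]
time: 44.5
eef_pos: [0.5745, 0.4028, 0.003]
tcp_rot: [1.0, -0.002, 0.001, -0.0]
contact_force: [0.4, -0.1, 3.4]
opening: 0.567
finger_force: 52.0
time: 45.0
eef_pos: [0.5743, 0.4027, 0.1232]
tcp_rot: [1.0, -0.002, 0.001, -0.001]
contact_force: [0.3, -0.8, -2.2]
opening: 0.561
finger_force: 51.8
t45.0 [0.5743 0.4027 0.1232] ang -0.23 F [ 0.3 -0.8 -2.2] op 0.561 ->d [ 5.4  24.57  0.3 ] twist -0.2
```

```bash
python3 -m pendant '[{"dx":1,"dy":4,"dz":0,"twist":0},{"dx":2,"dy":9,"dz":0,"twist":0},{"dx":4,"dy":15,"dz":0,"twist":0},{"dx":5.4,"dy":20,"dz":0,"twist":0},{"dx":5.4,"dy":23,"dz":0,"twist":0},{"dx":5.4,"dy":24.6,"dz":0,"twist":0},{"dx":5.4,"dy":24.6,"dz":0,"twist":0},{"dx":5.4,"dy":24.6,"dz":0,"twist":0}]'|egrep 'pos|open'; python3 go.py .6285 .1568 .1 0
python3 - <<'E'
from h import *
c=cam('side'); np.savez('s12.npz',**c); save(c,'a12.png',(165,130,265,240),5)
K=np.array(c['camera_matrix'])
for w in([.6273,.1568,.081],[.6273,.1568,.034]):
    q=(np.array(w)-c['xyz'])@c['R']; print(K[0,2]+K[0,0]*q[0]/-q[2],K[1,2]-K[1,1]*q[1]/-q[2])
E
```

```text
eef_pos: [0.6261, 0.1573, 0.121]
opening: 0.567
t46.0 [0.6261 0.1573 0.121 ] ang -0.17 F [ 1.2  0.1 -0.5] op 0.567 ->d [0.24 0.05 2.1 ] twist -0.2
212.0837497012591 197.61790920666516
212.9566246798613 209.2908824448428
```

View pics/a12.png

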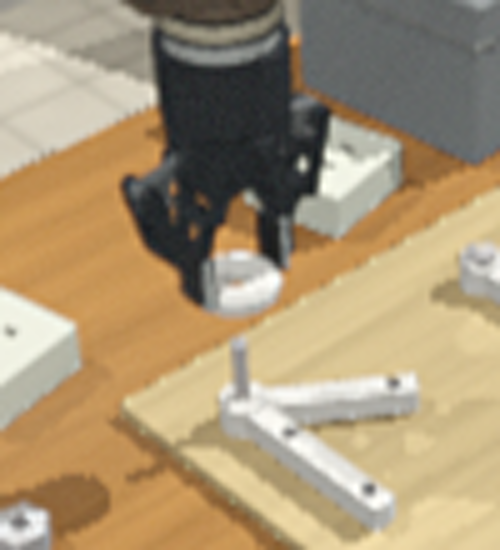

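The crop shows the bolt tip at (238,340), matching the prediction, and the ring held level at about (244,282).

```bash
python3 - <<'E'
from h import *
c=dict(np.load('s12.npz')); print('ring',pt(c,213.7,186.2,.123),'bolt tip',pt(c,212.5,197.8,.080))
P=cloud(c); g=c['img'].astype(int); m=(g.min(-1)>165)&(P[...,2]>.105)&(P[...,2]<.14)&(abs(P[...,0]-.627)<.05)&(abs(P[...,1]-.157)<.05)
q=P[m]; print(m.sum(),q.min(0).round(4),q.max(0).round(4),q.mean(0).round(4))
E
```

```text
ring [0.62407919 0.15010872 0.123     ] bolt tip [0.62672377 0.15571638 0.08      ]
109 [0.6004 0.1312 0.1207] [0.6488 0.1785 0.1308] [0.6198 0.1523 0.1266]
```

```bash
python3 -m pendant '[{"dx":0.25,"dy":0.05,"dz":0,"twist":0},{"dx":0.25,"dy":0.05,"dz":2,"twist":0},{"dx":0.25,"dy":0.05,"dz":3,"twist":0},{"dx":0.25,"dy":0.05,"dz":3,"twist":0}]'|egrep 'pos|contact'; python3 -m pendant '[{"dx":0,"dy":0,"dz":0.8,"twist":0},{"dx":0,"dy":0,"dz":1.6,"twist":0},{"dx":0,"dy":0,"dz":1.6,"twist":0}]'|egrep 'pos|contact';python3 -m pendant '[{"dx":0,"dy":0,"dz":0.8,"twist":0},{"dx":0,"dy":0,"dz":1.6,"twist":0},{"dx":0,"dy":0,"dz":1.6,"twist":0}]'|egrep 'pos|contact'
```

```text
eef_pos: [0.6277, 0.1556, 0.0894]
contact_force: [-0.1, -1.3, -1.0]
eef_pos: [0.6285, 0.1555, 0.0748]
contact_force: [0.3, -0.3, -1.5]
eef_pos: [0.6283, 0.1556, 0.0585]
contact_force: [-1.2, 0.6, -0.6]
```

```bash
python3 -m pendant '[{"dx":0,"dy":0,"dz":0.8,"twist":0},{"dx":0,"dy":0,"dz":1.6,"twist":0},{"dx":0,"dy":0,"dz":1.8,"twist":0},{"dx":0,"dy":0,"dz":1.8,"twist":0}]'|egrep 'pos|contact';for i in 1 2 3; do python3 -m pendant '[{"dx":0,"dy":0,"dz":0.2,"twist":0},{"dx":0,"dy":0,"dz":0.2,"twist":0}]'|egrep 'pos|contact'; done
```

```text
eef_pos: [0.629, 0.1556, 0.0415]
contact_force: [-0.2, 0.2, -1.0]
eef_pos: [0.6292, 0.1557, 0.0399]
contact_force: [-0.5, -0.0, -1.0]
eef_pos: [0.6291, 0.1556, 0.0377]
contact_force: [-0.7, 0.2, -1.2]
eef_pos: [0.6294, 0.1557, 0.0369]
contact_force: [-3.0, -0.3, 5.4]
```

```bash
python3 -m pendant '[{"dx":0,"dy":0,"dz":0,"twist":0},{"dx":0,"dy":0,"dz":0,"twist":0},{"dx":0,"dy":0,"dz":0,"twist":0},{"dx":0,"dy":0,"dz":0,"twist":0}]' 80|egrep 'pos|contact|open'; python3 -m pendant '[{"dx":0,"dy":0,"dz":-3,"twist":0},{"dx":0,"dy":0,"dz":-8,"twist":0},{"dx":-3,"dy":-2,"dz":-11,"twist":0},{"dx":-8,"dy":-5,"dz":-11,"twist":0},{"dx":-13,"dy":-8,"dz":-11,"twist":0},{"dx":-16,"dy":-11,"dz":-11,"twist":0},{"dx":-16,"dy":-11,"dz":-11,"twist":0}]' | egrep 'pos|contact'
python3 - <<'E'
from h import *
c=cam('side'); P=cloud(c); g=c['img'].astype(int); m=(g.min(-1)>120)&(P[...,2]>.040)&(P[...,2]<.055)&(abs(P[...,0]-.627)<.04)&(abs(P[...,1]-.157)<.04)
q=P[m]; print(m.sum(),q.min(0).round(4),q.max(0).round(4))
d=cam('top')
for r in rings(d): print(r)
E
python3 go.py .4198 .3234 .05 0
```

```text
eef_pos: [0.6291, 0.1556, 0.0356]
contact_force: [0.5, -0.2, 0.6]
opening: 0.8
eef_pos: [0.4675, 0.2678, 0.1458]
contact_force: [0.8, -0.4, 0.7]
27 [0.6029 0.1334 0.0401] [0.6407 0.1687 0.0446]
(array([0.645 , 0.3179]), 'd 33.0')
t50.0 [0.4699 0.2664 0.1461] ang -0.17 F [ 0.1 -0.1 -0.4] op 0.797 ->d [-5.04 -5.68  9.61] twist -0.2
```

```bash
python3 - <<'E'
from h import *
c=cam('side')
for r in rings(c): print(r)
s1=dict(np.load('side1.npz')); print('start')
for r in rings(s1): print(r)
E
```

```text
(array([0.4278, 0.4248]), 'd 25.8')
(array([0.4203, 0.3228]), 'd 31.0')
(array([0.6541, 0.3074]), 'd 26.9')
start
(array([0.4677, 0.4034]), 'd 25.0')
(array([0.4203, 0.3225]), 'd 30.9')
(array([0.5727, 0.4005]), 'd 43.8')
(array([0.6548, 0.3075]), 'd 26.2')
```

The 28 ring has been knocked to (0.428, 0.425), and the 36 ring is unmoved. I pick the 36 now.

```bash
python3 -m pendant '[{"dx":-2.5,"dy":-3,"dz":2,"twist":0},{"dx":-5,"dy":-5.7,"dz":6,"twist":0},{"dx":-5,"dy":-5.7,"dz":9.6,"twist":0},{"dx":-5,"dy":-5.7,"dz":9.6,"twist":0}]' 70|egrep 'pos|contact'; python3 go.py .4202 .323 0 0
```

```text
eef_pos: [0.4183, 0.3218, 0.0468]
contact_force: [0.3, -0.7, -0.4]
t50.6 [0.4183 0.3218 0.0468] ang -0.29 F [ 0.3 -0.7 -0.4] op 0.700 ->d [ 0.22 -0.14  4.68] twist -0.3
```

```bash
python3 -m pendant '[{"dx":0.1,"dy":-0.1,"dz":2.5,"twist":0},{"dx":0.1,"dy":-0.1,"dz":4.4,"twist":0},{"dx":0.1,"dy":-0.1,"dz":4.4,"twist":0},{"dx":0.1,"dy":-0.1,"dz":4.4,"twist":0}]'|egrep 'pos|contact'; python3 -m pendant '[{"dx":0,"dy":0,"dz":0,"twist":0},{"dx":0,"dy":0,"dz":0,"twist":0},{"dx":0,"dy":0,"dz":0,"twist":0},{"dx":0,"dy":0,"dz":0,"twist":0},{"dx":0,"dy":0,"dz":0,"twist":0}]' 0 50;  python3 -m pendant '[{"dx":0,"dy":0,"dz":-4,"twist":0},{"dx":0,"dy":0,"dz":-10,"twist":0},{"dx":0,"dy":0,"dz":-13,"twist":0},{"dx":0,"dy":0,"dz":-13,"twist":0}]'; python3 go.py .628 .1568 .13 0
```

```text
eef_pos: [0.4218, 0.3246, 0.0068]
contact_force: [-0.1, 0.4, 0.0]
time: 51.7
eef_pos: [0.4217, 0.3248, 0.0076]
tcp_rot: [1.0, -0.002, 0.001, -0.0]
contact_force: [-1.9, -1.4, 5.3]
opening: 0.362
finger_force: 49.0
time: 52.2
eef_pos: [0.4228, 0.3256, 0.1396]
tcp_rot: [1.0, -0.002, 0.003, -0.002]
contact_force: [0.5, -0.2, -0.6]
opening: 0.36
finger_force: 49.5
t52.2 [0.4228 0.3256 0.1396] ang -0.22 F [ 0.5 -0.2 -0.6] op 0.360 ->d [20.57 16.81  1.04] twist -0.2
```

```bash
python3 -m pendant '[{"dx":4,"dy":3,"dz":0,"twist":0},{"dx":8,"dy":7,"dz":0,"twist":0},{"dx":12,"dy":11,"dz":0,"twist":0},{"dx":16,"dy":14,"dz":0,"twist":0},{"dx":19,"dy":16,"dz":0,"twist":0},{"dx":20.5,"dy":16.8,"dz":0,"twist":0},{"dx":20.5,"dy":16.8,"dz":0,"twist":0},{"dx":20.5,"dy":16.8,"dz":0,"twist":0}]'|egrep 'pos|open'; python3 go.py .6285 .1565 .1 0
python3 - <<'E'
from h import *
c=cam('side'); np.savez('s13.npz',**c); save(c,'a13.png',(175,145,255,225),7)
P=cloud(c); g=c['img'].astype(int); m=(g.min(-1)>140)&(P[...,2]>.1)&(P[...,2]<.155)&(abs(P[...,0]-.627)<.03)&(abs(P[...,1]-.157)<.03)
q=P[m]; print(m.sum(),q.min(0).round(4),q.max(0).round(4),q.mean(0).round(4))
E
```

```text
eef_pos: [0.6238, 0.1566, 0.135]
opening: 0.362
t53.2 [0.6238 0.1566 0.135 ] ang -0.17 F [-0.9  0.5  0.2] op 0.362 ->d [0.48 0.01 3.5 ] twist -0.2
57 [0.6046 0.1349 0.1288] [0.6355 0.1711 0.1523] [0.6157 0.1527 0.1355]
```

View pics/a13.png

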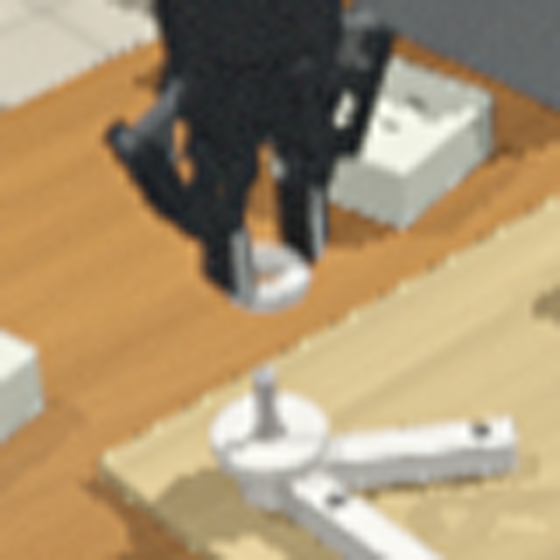

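The crop shows the 52 ring seated on the knuckle and the 36 ring held level above the bolt tip (263,375). Lowering it now.

```bash
python3 -m pendant '[{"dx":0.45,"dy":0,"dz":0,"twist":0},{"dx":0.45,"dy":0,"dz":1.5,"twist":0},{"dx":0.45,"dy":0,"dz":3.5,"twist":0},{"dx":0.45,"dy":0,"dz":3.5,"twist":0}]'|egrep 'pos|contact'; for i in 1 2; do python3 -m pendant '[{"dx":0,"dy":0,"dz":0.7,"twist":0},{"dx":0,"dy":0,"dz":1.4,"twist":0},{"dx":0,"dy":0,"dz":1.4,"twist":0}]'|egrep 'pos|contact';done
```

```text
eef_pos: [0.6271, 0.1555, 0.0969]
contact_force: [-0.3, -0.5, -0.2]
eef_pos: [0.6293, 0.1555, 0.0861]
contact_force: [0.3, -0.9, -0.8]
eef_pos: [0.629, 0.1556, 0.0717]
contact_force: [0.5, -0.7, -0.4]
```

```bash
python3 -m pendant '[{"dx":0,"dy":0,"dz":0.7,"twist":0},{"dx":0,"dy":0,"dz":1.4,"twist":0},{"dx":0,"dy":0,"dz":1.4,"twist":0}]'|egrep 'pos|contact';for i in 1 2 3; do python3 -m pendant '[{"dx":0,"dy":0,"dz":0.2,"twist":0},{"dx":0,"dy":0,"dz":0.2,"twist":0}]'|egrep 'pos|contact|open'; done
```

```text
eef_pos: [0.6289, 0.1556, 0.0577]
contact_force: [-1.1, -0.7, -0.1]
eef_pos: [0.6297, 0.1557, 0.0569]
contact_force: [1.2, 0.3, -1.1]
opening: 0.36
eef_pos: [0.6296, 0.1556, 0.0547]
contact_force: [0.1, -0.1, -0.4]
opening: 0.358
eef_pos: [0.6295, 0.1556, 0.0526]
contact_force: [0.8, 1.2, -0.2]
opening: 0.36
```

```bash
for i in 1 2; do python3 -m pendant '[{"dx":0,"dy":0,"dz":0.15,"twist":0},{"dx":0,"dy":0,"dz":0.15,"twist":0}]'|egrep 'pos|contact'; done
```

```text
eef_pos: [0.6298, 0.1557, 0.0517]
contact_force: [-0.1, -0.2, 1.7]
eef_pos: [0.63, 0.1557, 0.0516]
contact_force: [-2.9, -1.9, 7.4]
```

```bash
python3 -m pendant '[{"dx":0,"dy":0,"dz":0,"twist":0},{"dx":0,"dy":0,"dz":0,"twist":0},{"dx":0,"dy":0,"dz":0,"twist":0},{"dx":0,"dy":0,"dz":0,"twist":0}]' 65|egrep 'pos|contact|open'; python3 -m pendant '[{"dx":0,"dy":0,"dz":-3,"twist":0},{"dx":0,"dy":0,"dz":-8,"twist":0},{"dx":-3,"dy":-3,"dz":-10,"twist":0},{"dx":-7,"dy":-7,"dz":-10,"twist":0},{"dx":-11,"dy":-11,"dz":-10,"twist":0},{"dx":-14,"dy":-16,"dz":-10,"twist":0},{"dx":-16,"dy":-20,"dz":-10,"twist":0},{"dx":-18,"dy":-23,"dz":-10,"twist":0},{"dx":-18,"dy":-23,"dz":-10,"twist":0}]' | egrep 'pos|contact'
python3 - <<'E'
from h import *
c=cam('side')
for r in rings(c): print(r)
P=cloud(c); g=c['img'].astype(int); m=(g.min(-1)>120)&(P[...,2]>.046)&(P[...,2]<.065)&(abs(P[...,0]-.627)<.04)&(abs(P[...,1]-.157)<.04)
q=P[m]; print(m.sum(),q.min(0).round(4),q.max(0).round(4))
E
python3 go.py .428 .4252 .05 0
```

```text
eef_pos: [0.6296, 0.1556, 0.0495]
contact_force: [0.0, 0.5, 0.1]
opening: 0.649
eef_pos: [0.4491, 0.388, 0.1497]
contact_force: [0.3, -0.2, 0.5]
(array([0.4277, 0.4249]), 'd 26.3')
78 [0.6094 0.1382 0.0461] [0.6465 0.1779 0.0635]
t57.8 [0.45   0.387  0.1497] ang -0.09 F [-0.  -0.3 -0.7] op 0.649 ->d [-2.21 -3.82  9.97] twist -0.1
```

```bash
python3 -m pendant '[{"dx":-2.2,"dy":-3.8,"dz":3,"twist":0},{"dx":-2.2,"dy":-3.8,"dz":8,"twist":0},{"dx":-2.2,"dy":-3.8,"dz":10,"twist":0},{"dx":-2.2,"dy":-3.8,"dz":10,"twist":0}]'|egrep 'pos|contact'; python3 go.py .428 .4252 .003 0
```

```text
eef_pos: [0.4285, 0.4228, 0.0482]
contact_force: [-0.4, 0.6, -0.2]
t58.3 [0.4285 0.4228 0.0482] ang -0.32 F [-0.4  0.6 -0.2] op 0.647 ->d [-0.04 -0.25  4.52] twist -0.3
```

```bash
python3 -m pendant '[{"dx":-0.15,"dy":-0.15,"dz":2.5,"twist":0},{"dx":-0.15,"dy":-0.15,"dz":4.6,"twist":0},{"dx":-0.15,"dy":-0.15,"dz":4.7,"twist":0},{"dx":-0.15,"dy":-0.15,"dz":4.7,"twist":0}]'|egrep 'pos|contact'; python3 -m pendant '[{"dx":0,"dy":0,"dz":0,"twist":0},{"dx":0,"dy":0,"dz":0,"twist":0},{"dx":0,"dy":0,"dz":0,"twist":0},{"dx":0,"dy":0,"dz":0,"twist":0},{"dx":0,"dy":0,"dz":0,"twist":0},{"dx":0,"dy":0,"dz":0,"twist":0}]' 0 50;  python3 -m pendant '[{"dx":0,"dy":0,"dz":-4,"twist":0},{"dx":0,"dy":0,"dz":-10,"twist":0},{"dx":0,"dy":0,"dz":-13,"twist":0},{"dx":0,"dy":0,"dz":-13,"twist":0}]'; python3 go.py .6282 .1568 .13 0
```

```text
eef_pos: [0.428, 0.4262, 0.0036]
contact_force: [-0.0, -0.2, 0.2]
time: 59.55
eef_pos: [0.428, 0.4266, 0.0041]
tcp_rot: [1.0, -0.002, 0.001, -0.001]
contact_force: [-0.5, 0.1, 6.2]
opening: 0.286
finger_force: 49.4
time: 60.05
eef_pos: [0.4288, 0.4271, 0.136]
tcp_rot: [1.0, -0.002, 0.003, -0.002]
contact_force: [-0.2, -0.2, -0.2]
opening: 0.285
finger_force: 49.3
t60.0 [0.4288 0.4271 0.136 ] ang -0.22 F [-0.2 -0.2 -0.2] op 0.285 ->d [20.05 26.96  0.6 ] twist -0.2
```

```bash
python3 -m pendant '[{"dx":3,"dy":4,"dz":0,"twist":0},{"dx":6,"dy":8,"dz":0,"twist":0},{"dx":9,"dy":12.5,"dz":0,"twist":0},{"dx":12,"dy":17,"dz":0,"twist":0},{"dx":15,"dy":21,"dz":0,"twist":0},{"dx":18,"dy":24,"dz":0,"twist":0},{"dx":20,"dy":27,"dz":0,"twist":0},{"dx":20,"dy":27,"dz":0,"twist":0},{"dx":20,"dy":27,"dz":0,"twist":0}]'|egrep 'pos|open'; python3 go.py .6280 .1563 .1 0
python3 - <<'E'
from h import *
c=cam('side'); P=cloud(c); g=c['img'].astype(int); m=(g.min(-1)>130)&(P[...,2]>.1)&(P[...,2]<.155)&(abs(P[...,0]-.627)<.03)&(abs(P[...,1]-.157)<.03)
q=P[m]; print(m.sum(),q.min(0).round(4),q.max(0).round(4),q.mean(0).round(4))
E
```

```text
eef_pos: [0.6247, 0.1553, 0.1305]
opening: 0.286
t61.2 [0.6247 0.1553 0.1305] ang -0.24 F [ 0.4 -0.5 -1. ] op 0.286 ->d [ 0.34 -0.1   3.05] twist -0.2
36 [0.61   0.1368 0.125 ] [0.6361 0.1723 0.1497] [0.6193 0.1536 0.1355]
```

```bash
python3 -m pendant '[{"dx":0.3,"dy":-0.1,"dz":0,"twist":0},{"dx":0.3,"dy":-0.1,"dz":1.5,"twist":0},{"dx":0.3,"dy":-0.1,"dz":3,"twist":0},{"dx":0.3,"dy":-0.1,"dz":3,"twist":0}]'|egrep 'pos|contact'; for i in 1 2; do python3 -m pendant '[{"dx":0,"dy":0,"dz":0.7,"twist":0},{"dx":0,"dy":0,"dz":1.4,"twist":0},{"dx":0,"dy":0,"dz":1.4,"twist":0}]'|egrep 'pos|contact';done
```

```text
eef_pos: [0.6272, 0.1562, 0.0998]
contact_force: [-0.8, 0.6, -0.4]
eef_pos: [0.6287, 0.156, 0.088]
contact_force: [1.0, 0.4, 0.6]
eef_pos: [0.6285, 0.1561, 0.0737]
contact_force: [-0.2, 0.3, -0.3]
```

```bash
python3 -m pendant '[{"dx":0,"dy":0,"dz":0.7,"twist":0},{"dx":0,"dy":0,"dz":1.2,"twist":0},{"dx":0,"dy":0,"dz":1.2,"twist":0}]'|egrep 'pos|contact';for i in 1 2 3; do python3 -m pendant '[{"dx":0,"dy":0,"dz":0.15,"twist":0},{"dx":0,"dy":0,"dz":0.15,"twist":0}]'|egrep 'pos|contact'; done
```

```text
eef_pos: [0.6287, 0.1561, 0.062]
contact_force: [-0.5, 0.1, -0.1]
eef_pos: [0.6293, 0.1562, 0.0614]
contact_force: [0.3, 0.6, -0.8]
eef_pos: [0.6291, 0.1561, 0.0598]
contact_force: [-0.4, -0.1, -0.7]
eef_pos: [0.6292, 0.1561, 0.0583]
contact_force: [-0.3, -1.0, -0.6]
```

```bash
for i in 1 2; do python3 -m pendant '[{"dx":0,"dy":0,"dz":0.15,"twist":0},{"dx":0,"dy":0,"dz":0.15,"twist":0}]'|egrep 'pos|contact'; done
```

```text
eef_pos: [0.6294, 0.1562, 0.0582]
contact_force: [-2.7, 0.1, 4.9]
eef_pos: [0.6296, 0.1562, 0.0582]
contact_force: [-4.9, -1.3, 10.6]
```

Seated at the expected height. I release, rise, move clear and check.

```bash
python3 -m pendant '[{"dx":0,"dy":0,"dz":-0.1,"twist":0},{"dx":0,"dy":0,"dz":-0.1,"twist":0},{"dx":0,"dy":0,"dz":-0.1,"twist":0},{"dx":0,"dy":0,"dz":-0.1,"twist":0}]' 60|egrep 'open'; python3 -m pendant '[{"dx":0,"dy":0,"dz":-3,"twist":0},{"dx":0,"dy":0,"dz":-8,"twist":0},{"dx":-4,"dy":4,"dz":-12,"twist":0},{"dx":-8,"dy":9,"dz":-14,"twist":0},{"dx":-11,"dy":14,"dz":-14,"twist":0},{"dx":-14,"dy":18,"dz":-14,"twist":0},{"dx":-16,"dy":23,"dz":-14,"twist":0},{"dx":-16,"dy":23,"dz":-14,"twist":0},{"dx":-16,"dy":23,"dz":-14,"twist":0}]' | egrep 'pos|contact'
python3 - <<'E'
from h import *
c=cam('side');d=cam('top'); a=c['img'][170:250,180:280,::-1]; b=d['img'][150:230,185:285,::-1]; e=d['img'][190:270,340:440,::-1]
cv2.imwrite('pics/a14.png',np.vstack([cv2.resize(np.hstack([a,b]),None,fx=4,fy=4,interpolation=cv2.INTER_CUBIC),cv2.resize(np.hstack([e,e*0]),None,fx=4,fy=4)[:270]]))
p=np.array([.627,.157]);t=np.radians(-125)
for thr in(190,205): print(np.degrees(bar(d,p,p+.1*np.array([np.cos(t),np.sin(t)]),.031,.035,.1,.01,thr=thr,sat=40)[1]))
E
```

```text
opening: 0.6
eef_pos: [0.4684, -0.0732, 0.1964]
contact_force: [-0.4, 0.5, -0.7]
-125.14113286750003
-125.2274479565876
```

View pics/a14.png

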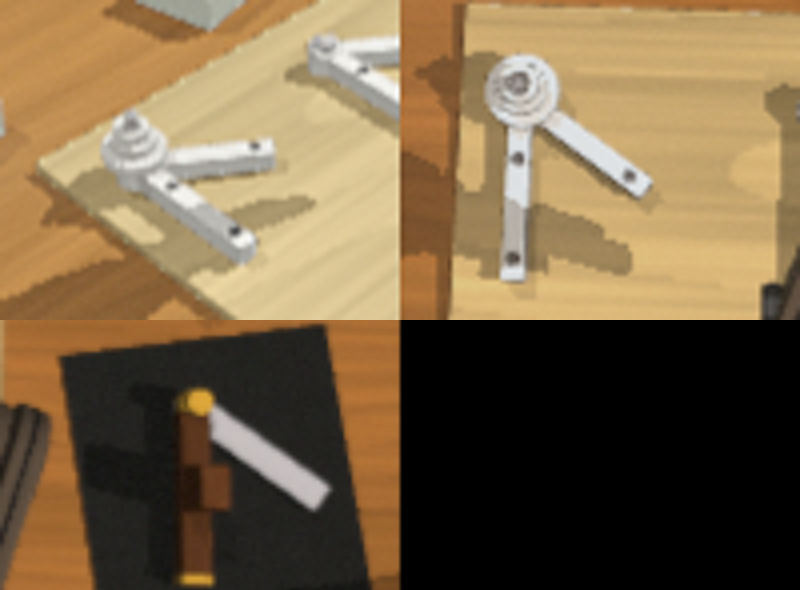

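The three rings are stacked home on the bolt (130,140), the new leg is at −125.2°, and the gauge lies locked and flat on the mat (195,490). I hand in.

```bash
python3 -c "
from plant import ctrl
print(ctrl.sign_off())"
```

```text
the job is handed in; nothing more can be done
None
```

I handed the job in: the gauge copied the angle to the new bracket (its leg matches the finished one to about 0.3° in the images), the three rings present (52, 36, 28) look fully home on the bolt, widest at the bottom, and the gauge lies flat on its mat; the lock was never read directly, only felt to click home, and no verdict came back.

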